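# Open and load the cabochon polishing jig

### The arm

A 6-joint arm with a two-finger parallel gripper is mounted at the origin on the work surface. World frame = base frame: x ahead of the robot, y to its left, z up, the work surface at z = 0. Lengths are in m, angles in degrees, forces in N, time in s.
With the tool pointing down it reaches from about 0.35 to 0.775 m from the base axis. Payload 7.3 kg.
Tool frame: the origin (TCP) lies between the finger pads; the fingertips stand 19 mm ahead of it and the grasp point (between the pads) is the TCP; y points along the fingers, z is the direction in which the jaws open and shut, and the axes are right-handed (so a half turn about y gives the same grasp; the last joint's range is limited). The gripper opens to 92 mm and grips with 3 to 60 N. Pads are 19 mm wide; open, the fingers measure 130 mm over their backs; the gripper's body (75 mm by 190 mm) begins 47 mm behind the grasp point.
Start: joints at [-85.027, 19.595, 87.324, -0, 73.075, -8.365], TCP at [0.121, -0.511, 0.246] pointing down, gripper open.
Joint ranges: [-145.02, 145.02], [-44.19, 115.74], [2.07, 154.8], [-57.11, 237.11], [16.16, 152.29], [-177.93, 177.93]. Speed limits (degrees/s): [147.25, 147.25, 180, 180, 180, 180].

### API

Orientations are given as a 3x3 rotation matrix whose columns are the frame's x, y, z axes.
In Python, from plant import ctrl gives the robot as it stands.
- The arm moves only by the shell command python3 -m inch 'ROWS' [FORCE]. ROWS is a JSON object of lists of equal length, an entry for each row: "rotation": the turn, a rotation vector about the world's x, y, z in rad, a list of three; "xyz": the shift along the world's x, y, z in m, a list of three; "claw": the opening, from 0 (shut) to 1 (fully open). In form: {"rotation": [[ax, ay, az], ...], "xyz": [[dx, dy, dz], ...], "claw": [claw, ...]}. A call has 1 to 12 rows; each row is the pose to reach, as a shift and turn from the pose measured when the call began; what a row does not reach only later rows make up. A row lasts 1/12 s, in which the tool goes at most 41.7 mm and 7.16 degrees, less where a joint would pass 70% of its speed; a pose out of reach is approached as far as the arm can. A call with a gripper value outside its range is refused whole. The fingers move at their own pace and stop on an object; FORCE is the grip in N (left out, the last holds). Time passes only in rows, so rows that repeat a pose let the fingers close. It gives the time, the measured TCP pose, the force and the opening at its end, in the units of the state.
- ctrl.sense(): the state, without advancing time (a new reading comes with each control period).
- ctrl.grab_frame(name): name is "scene" or "top" or "wrist"; returns a dict with "pixels" (400x640x3 uint8, red, green, blue), "z_map" (400x640 float32, m along the optical axis (not along the pixel's ray), 0 where there is no reading), "K" (3x3 intrinsics, pixels), "R" (3x3) and "t" (3): a world point X has camera coordinates R X + t. Camera axes: x right, y down, z forward; pixel columns grow to the right and rows downward; lengths in m; the calibration is good to about 2 mm. A picture is of the moment at which its call begins.
- ctrl.finish_job(): hands the job in, once; it reports no verdict.
Trained networks look in the newest picture that a camera, given by its name, has taken for a name from the list of things; names that differ only in an ending like _2 or _b are one class to them, and where a whole thing is asked for, a point or a joint stands for the part that bears it (a point fixed in the world has none). Each returns a list of dicts, best first, with "score" (0 to 1); they miss things now and then, are a little off and sometimes report something else, mostly with a low value. They report only what shows in the picture. A call takes as long as a camera call. They do not tell look-alikes from the thing itself.
- ctrl.boxes_of(camera, query): "bbox" ([centre column, centre row, width, height] in pixels, round what is visible of it).
- ctrl.pinpoint(camera, query): "xy" ([column, row] in pixels: a listed point, or the origin of a listed thing).
The state is a dict: "time": time; "joints": joint angles; "dq": joint speeds; "tau": joint torques, N m; "tool_pos": TCP position; "ee_rot": TCP orientation; "ft_force": force on the tool from outside, world axes, zero at the start; "ft_torque": the same for the moment, N m; "grip_width": opening from 0.0 (shut) to 1.0 (fully open).
Only numpy, scipy, OpenCV 4.12 (cv2) and the standard library are available. Lean on these libraries where they do the work, as an engineer would, in place of code of your own. Each camera call takes 0.05 s, during which the arm holds its last target.

### The job

Get the green polishing jig ready for the next batch: take the forked tool, straddle the spring bar with it and push the bar's brass collar back until the aluminium cover springs up, put the tool back upright and fully home in its wooden stand, and lay the cover flat, rib upwards, in the wooden tray. With the cover off, drop every loose domed stone, flat side down, into a pocket of its own in the jig so that it sits on the pocket's floor, and turn the height dial's pointer to the one long mark on its scale. Leave the other things on the bench alone.

Things in the scene. Friction and masses are not known exactly. Their poses are not given: they have to be found in the camera images.
- jig: Polishing jig, fixed. Green base 12 mm thick, 76 mm (x) by 272 mm (y -101 to +171); aluminium pocket block 44 x 126 mm, top 34 mm above the bench. Origin on the bench under the block's middle; z up, y along the pocket row towards the dial (axis at x 0, y 132 mm), x towards the spring bar's barrel. Steel guide posts, tops at 57 mm, at x +-25, y +-74 and x 0, y +-86 mm.
- push_start (a point): Point on the bar's axis (jig y = 0, 43.5 mm above the bench) in the middle of its bare stretch, where the fork can come down over it: fixed in the jig, axes as the jig's, at x 41 mm. A fixed lug ends 11 mm before it (top at 54 mm), the sprung-out collar starts 11 mm beyond it; the barrel spans x 82 to 126 mm, top at 60 mm.
- pocket0 (a point): Middle of the floor of a round pocket 24 mm across and 10 mm deep in the block's top, floor 24 mm above the bench. Pockets at y = -50, -18, 18 and 50 mm of the jig, hidden under the cover until it is off.
- pocket1 (a point): Floor of the second pocket, like pocket0.
- pocket2 (a point): Floor of the third pocket, like pocket0.
- pocket3 (a point): Floor of the fourth pocket, like pocket0.
- springbar (a joint): Spring bar's travel in m: 0 = sprung out, its end lying over the cover's middle; grows to 0.018 as its collar is pushed along the jig's +x. About 3 N to start, 8 N fully back. The cover is freed at about 0.012 to 0.014; let go, the bar springs back out, under the raised cover.
- collar (a point): Middle of the collar's working face, the one towards the cover, on the bar's axis. The collar is a brass disc 30 mm across, 6 mm thick; the steel bar is 8 mm thick. Moves with the bar.
- cover: Loose aluminium plate 40 (x) x 160 (y) x 5 mm, 85 g; origin at the middle of its underside, axes as the jig's while on it. Finger rib on top, 12 (x) by 30 mm (y), middle at x -14, y 0 mm, up to 33 mm above the underside: grasp across its 12 mm. Held down by the bar (underside at 34 mm); once freed a spring lifter raises it 17 mm, level, between the posts; then it lifts straight up.
- fork: Forked tool, 94 mm tall, 90 g, upright in its stand; origin level with the prong tips, midway between them; y across the prongs. Two prongs 8 mm square, 30 mm long, 14 mm apart (30 mm over all), then a bridge; flange 32 (x) x 56 mm (y) at 40 to 46 mm up; wooden grip 14 (x) by 24 mm (y) from 46 to 94 mm: grasp across the 14 mm. Same either way round.
- fork_tip (a point): Point in the middle between the prongs, 13 mm above their tips (where the bar should lie); 27 mm below the flange.
- stand: Fixed wooden stand of the fork, 48 (x) x 66 (y) x 46 mm, with an 18 (x) x 40 mm (y) opening down to the bench; origin on the bench under its middle. Fully home, the fork's flange rests on its top (prong tips 6 mm above the bench), fork's y along the stand's y. It stands at the left or right far corner; a red file cup at the other.
- tray: Open wooden tray, fixed, 214 (x) x 100 (y) x 20 mm outside, walls and floor 5 mm; origin under its middle. The cover goes in with its length along the tray's x.
- dial (a joint): Angle of the height dial in rad, growing clockwise from above, 0 to 4. At 0 its white pointer points along the jig's -x; the long mark is at 3.0 (short ticks every 0.25). Turns stiffly (0.04 N m) and stays where left.
- dial_grip (a point): On the dial's axis, 40 mm above the bench, at mid-height of its black grip bar: 38 mm long, 10 mm thick, from 30 to 50 mm above the bench, over a disc 42 mm across. This point's x axis lies along the bar, the pointer at its -x end.
- dapping: Loose steel dapping block, a 50 mm cube with round hollows. Leave alone.
- mandrel: Loose small steel ring cone, 44 mm wide, 80 mm tall. Leave alone.
- dish: Loose small brass cup, 56 mm wide, 30 mm tall. Leave alone.
- filecup: Red file cup, fixed, 52 mm across, 90 mm tall, with thin files standing in it up to 170 mm; origin under its middle. Keep clear of it.
- pliers: Loose pliers, about 140 mm long, 10 mm thick. Leave alone.
- stone0: Loose reddish domed stone (cabochon): round, 18 mm across, 16 mm tall, straight sides up to about 11 mm, flat underside; 14 g; origin at the middle of its underside, z up through the dome. On the bench at the robot's left. Two to four of the stones are present; absent ones read None from the start.
- stone1: Loose reddish domed stone (cabochon): round, 18 mm across, 16 mm tall, straight sides up to about 11 mm, flat underside; 14 g; origin at the middle of its underside, z up through the dome. On the bench at the robot's left. May be absent.
- stone2: Loose reddish domed stone (cabochon): round, 18 mm across, 16 mm tall, straight sides up to about 11 mm, flat underside; 14 g; origin at the middle of its underside, z up through the dome. On the bench at the robot's left. May be absent.
- stone3: Loose reddish domed stone (cabochon): round, 18 mm across, 16 mm tall, straight sides up to about 11 mm, flat underside; 14 g; origin at the middle of its underside, z up through the dome. On the bench at the robot's left. May be absent.
Not all that is in view belongs to the job. Of the things like the cover, leave any that is black; of the rest the smaller one is meant.

How it is judged:
By the outcome, as a careful person would: the job done as asked, in the order asked, and still so for the second after the job is handed in, with the robot touching nothing.
Of stone0, stone1, stone2, stone3 only 2 to 4 are there at a start; the rules pass over those that are not, and their reading is None.
At some moment in a run one of stone0, stone1, stone2, stone3 may be knocked a few centimetres aside while the robot is not near it.
It also fails if it takes over 208 s, if anything falls off the work surface, if the arm or the gripper's body presses on something with over 40 N, if the wrist force passes 120 N, or if a joint passes its speed limit or range.

## Working session

There is one attempt and no reset: what is moved stays moved. The work goes in short steps, Python scripts to look and compute and a shell command to move; the robot and the scene stay as the last step left them, time stands still between calls to the robot, and variables do not carry over. Pictures are saved under pics/ and viewed, and the job is handed in when it is done.

```bash
ls; mkdir -p pics; cat > h.py <<'E'
import numpy as np, cv2
from plant import ctrl
def save(name,fn,crop=None,scale=1,f=None):
    f=f or ctrl.grab_frame(name)
    im=f["pixels"][:,:,::-1]
    if crop: c0,r0,c1,r1=crop; im=im[r0:r1,c0:c1]
    if scale!=1: im=cv2.resize(im,None,fx=scale,fy=scale,interpolation=cv2.INTER_CUBIC)
    cv2.imwrite("pics/"+fn,im); return f
def atz(f,c,r,z):
    K,R,t=map(np.array,(f["K"],f["R"],f["t"]))
    d=R.T@np.linalg.solve(K,[c,r,1.]); o=-R.T@t
    return o+d*(z-o[2])/d[2]
def dep(f,c,r):
    K,R,t=map(np.array,(f["K"],f["R"],f["t"]))
    d=f["z_map"][int(round(r)),int(round(c))]
    return R.T@(np.linalg.solve(K,[c,r,1.])*d-t)
def proj(f,X):
    K,R,t=map(np.array,(f["K"],f["R"],f["t"]))
    p=K@(R@np.array(X)+t); return p[:2]/p[2]
E
python3 - <<'E'
from h import *
s=ctrl.sense(); print(s)
f=save("top","top0.png"); print(f["K"],f["R"],f["t"])
save("scene","scene0.png"); save("wrist","wrist0.png")
E
```

```text
pics
{'time': 0.0, 'joints': array([-8.50295440e+01,  1.96358243e+01,  8.73765044e+01, -3.77071253e-04,
        7.30743631e+01, -8.36367540e+00]), 'dq': array([ 0.07106386, -0.10123185,  0.01610096, -0.00077588, -0.03486968,
       -0.01002808]), 'tau': array([ 4.20894594e-04, -4.31240952e+01, -2.44216257e+01,  7.18799606e-02,
        5.60735771e-02, -1.18567600e-04]), 'tool_pos': array([ 0.12108114, -0.51046461,  0.24505491]), 'ee_rot': array([[-9.73041230e-01, -1.37366828e-04,  2.30631190e-01],
       [-2.30631132e-01,  1.50682254e-03, -9.73040087e-01],
       [-2.13856846e-04, -9.99998855e-01, -1.49788153e-03]]), 'ft_force': array([-0.02268887, -0.2369621 ,  0.09764774]), 'ft_torque': array([-0.01743942, -0.01709822,  0.00572444]), 'grip_width': 0.9989986731554786}
[[485.31581521   0.         315.75925777]
 [  0.         485.31581521 197.21497979]
 [  0.           0.           1.        ]] [[-0.02073473 -0.99973898  0.00959403]
 [-0.98946104  0.01914419 -0.14352824]
 [ 0.1433071  -0.01246894 -0.98959972]] [-0.02103535  0.53031113  1.23000327]
```

View pics/top0.png

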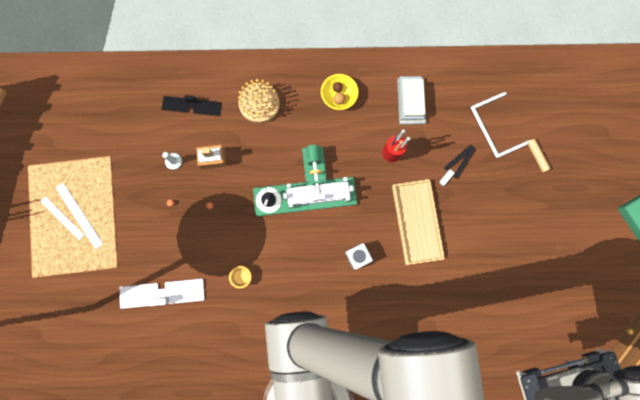

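View pics/scene0.png

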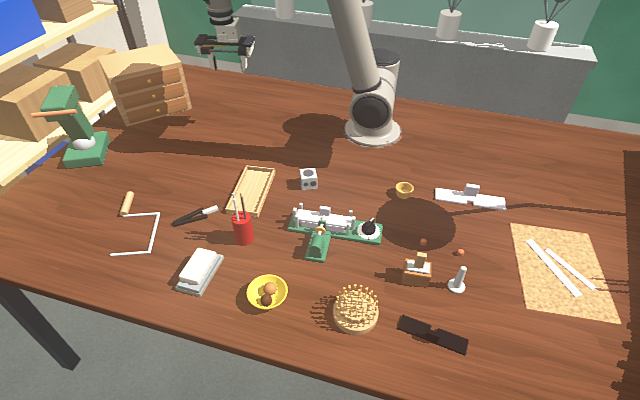

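```bash
python3 - <<'E'
from h import *
f=ctrl.grab_frame("top")
np.save("ftop.npy",f,allow_pickle=True)
zs=dict(jig=0,push_start=.0435,collar=.0435,cover=.034,fork=.006,fork_tip=.019,stand=0,tray=0,dial_grip=.04,stone0=0,filecup=0,dish=0,mandrel=0,dapping=0,pliers=0)
for q,z in zs.items():
    for p in ctrl.pinpoint("top",q)[:5]:
        print(q,round(p["score"],2),np.round(p["xy"],1),np.round(atz(f,*p["xy"],z),4))
print(ctrl.sense()["time"])
E
```

```text
jig 0.72 [314.4 194. ] [ 0.5442 -0.0287  0.    ]
jig 0.44 [266.  196.1] [0.541  0.1017 0.    ]
jig 0.3 [300.6 194.3] [0.5441 0.0085 0.    ]
push_start 0.6 [317.4 176.5] [ 0.5838 -0.037   0.0435]
collar 0.69 [213.6 204.8] [0.5143 0.2335 0.0435]
collar 0.48 [315.1 172.9] [ 0.5935 -0.0312  0.0435]
cover 0.93 [192.2 106.1] [0.7844 0.2954 0.034 ]
cover 0.85 [164.7 292.9] [0.2921 0.3573 0.034 ]
cover 0.77 [318.1 189.6] [ 0.5505 -0.0383  0.034 ]
fork 0.67 [211.4 155.4] [0.6544 0.2482 0.006 ]
fork_tip 0.6 [210.  157.8] [0.6448 0.2492 0.019 ]
stand 0.88 [211.9 161.8] [0.638  0.2479 0.    ]
tray 0.92 [413.3 223.1] [ 0.4603 -0.2919  0.    ]
tray 0.22 [310.1 195.1] [ 0.5414 -0.017   0.    ]
dial_grip 0.7 [266.2 198.6] [0.5284 0.0976 0.04  ]
dial_grip 0.51 [357.3 260.5] [ 0.3636 -0.1347  0.04  ]
dial_grip 0.44 [392.6 152.3] [ 0.6458 -0.2377  0.04  ]
stone0 0.6 [172.3 204.8] [0.5222 0.3526 0.    ]
stone0 0.51 [207.8 203.9] [0.5228 0.2578 0.    ]
filecup 0.6 [390.7 151.8] [ 0.6568 -0.2396  0.    ]
filecup 0.55 [449.9 167.5] [ 0.6101 -0.3993  0.    ]
dish 0.57 [241.4 279. ] [0.3222 0.1675 0.    ]
mandrel 0.54 [172.9 162.4] [0.6383 0.3535 0.    ]
dapping 0.87 [357.4 256.8] [ 0.3738 -0.1391  0.    ]
dapping 0.45 [335.4 189. ] [ 0.5567 -0.0857  0.    ]
pliers 0.56 [453.4 165.1] [ 0.6166 -0.4093  0.    ]
pliers 0.19 [317.7 192.7] [ 0.5475 -0.0376  0.    ]
0.95
```

```bash
python3 - <<'E'
from h import *
f=np.load("ftop.npy",allow_pickle=True).item()
save("top","a.png",(240,130,370,227),6,f)
save("top","b.png",(150,130,250,220),6,f)
save("top","c.png",(385,170,455,275),5,f)
E
```

```text
(no output)
```

View pics/a.png

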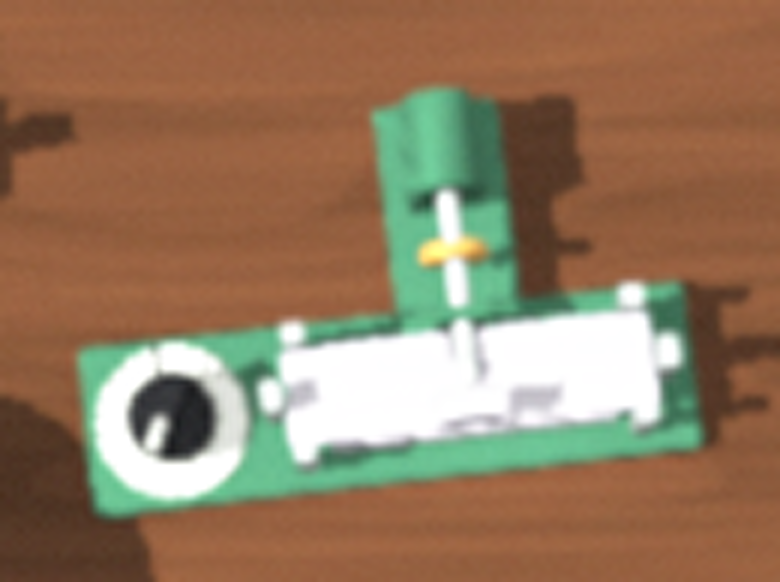

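View pics/b.png

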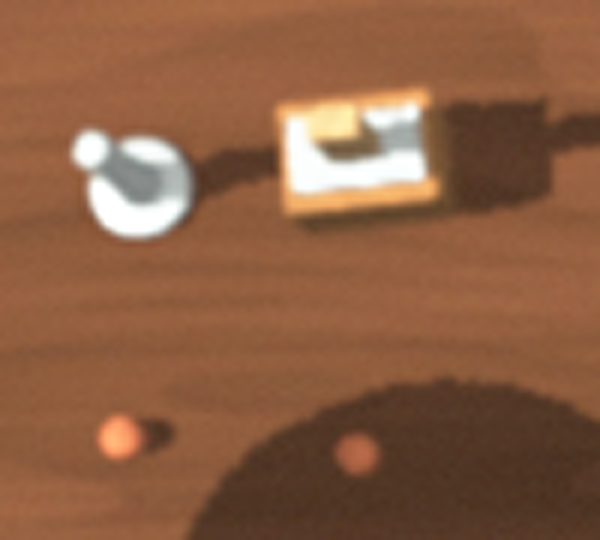

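View pics/c.png

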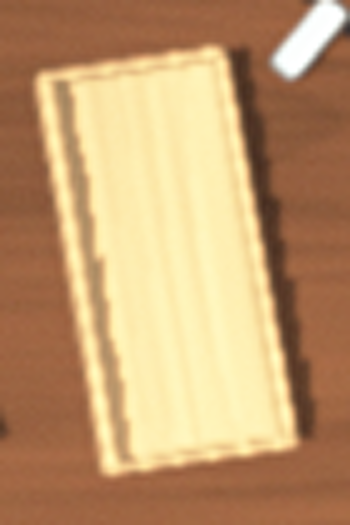

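```bash
cat > poses.py <<'E'
from h import *
f=np.load("ftop.npy",allow_pickle=True).item()
def C(l,s,o,z): return np.array([atz(f,(c+.5)/s-.5+o[0],(r+.5)/s-.5+o[1],z)[:2] for c,r in l])
J=C([(80,352),(683,284),(702,445),(98,517)],6,(240,130),.012)
T=C([(38,72),(220,47),(298,443),(105,473)],5,(385,170),.02)
S=C([(276,104),(428,90),(440,200),(287,214)],6,(150,130),.046)
D=C([(172,420)],6,(240,130),.012+.01)
for n,P in zip("JTS",(J,T,S)):
    print(n,P.mean(0).round(4),[np.linalg.norm(P[i]-P[(i+1)%4]).round(4) for i in range(4)],
     [np.degrees(np.arctan2(*(P[i]-P[(i+1)%4])[::-1])).round(1) for i in range(4)])
# jig: TL is (+x,+y), TR (+x,-y)
y=(J[0]+J[3]-J[1]-J[2]);y/=np.linalg.norm(y);x=np.array([y[1],-y[0]])
o=J.mean(0)-.035*y
print("jig o",o,"yaw",np.degrees(np.arctan2(x[1],x[0])))
print("push",o+.041*x,"dial",o+.132*y,D)
E
python3 poses.py
python3 - <<'E'
from h import *
f=np.load("ftop.npy",allow_pickle=True).item()
# depth based green mask for check
for (c,r) in [(316,193),(302,196),(334,190),(211,152),(206,153),(172,204),(210,205),(420,225),(266,198),(316,172)]:
    print(c,r,dep(f,c,r).round(4))
im=f["pixels"]; hsv=cv2.cvtColor(im,cv2.COLOR_RGB2HSV)
m=((hsv[...,0]>60)&(hsv[...,0]<95)&(hsv[...,1]>90)); m[:, :245]=0;m[:,365:]=0;m[:135]=0;m[225:]=0
rs,cs=np.nonzero(m); P=np.array([dep(f,c,r) for c,r in zip(cs,rs)])
q=P[(abs(P[:,2]-.012)<.004)]
print(len(q),cv2.minAreaRect((q[:,:2]*1000).astype(np.float32)))
E
```

```text
J [ 0.5372 -0.0029] [np.float64(0.2709), np.float64(0.0731), np.float64(0.2694), np.float64(0.0744)] [np.float64(95.4), np.float64(4.8), np.float64(-84.3), np.float64(-174.0)]
T [ 0.4642 -0.2992] [np.float64(0.0987), np.float64(0.2127), np.float64(0.1026), np.float64(0.214)] [np.float64(96.8), np.float64(8.0), np.float64(-82.5), np.float64(-173.1)]
S [0.6463 0.2458] [np.float64(0.0667), np.float64(0.0497), np.float64(0.0667), np.float64(0.0496)] [np.float64(94.4), np.float64(6.4), np.float64(-85.7), np.float64(-173.6)]
jig o [ 0.54058451 -0.03775435] yaw 5.581040798940931
push [ 0.58139016 -0.03376696] dial [0.52774704 0.09361992] [[0.52825699 0.0938213 ]]
316 193 [ 0.5403 -0.0325  0.0423]
302 196 [0.5328 0.0041 0.0442]
334 190 [ 0.5475 -0.0797  0.0415]
211 152 [0.6468 0.2351 0.0754]
206 153 [0.6401 0.2441 0.093 ]
172 204 [0.5227 0.3498 0.0128]
210 205 [0.5186 0.25   0.0087]
420 225 [ 0.4544 -0.3084  0.0054]
266 198 [0.5288 0.0974 0.0481]
316 172 [ 0.5934 -0.0334  0.056 ]
894 ((583.3603515625, 2.6676788330078125), (165.6537322998047, 269.4482421875), 5.668035984039307)
```

```bash
python3 -m inch '{"xyz":[[0.02,0.034,0],[0.04,0.068,0],[0.06,0.102,0],[0.08,0.136,0],[0.10,0.17,0],[0.12,0.204,0],[0.14,0.238,0],[0.16,0.272,0],[0.18,0.306,0],[0.20,0.34,0],[0.22,0.374,0],[0.24,0.408,0]],"rotation":[[0,0,0.12],[0,0,0.24],[0,0,0.36],[0,0,0.48],[0,0,0.6],[0,0,0.72],[0,0,0.84],[0,0,0.96],[0,0,1.08],[0,0,1.2],[0,0,1.32],[0,0,1.43]],"claw":[1,1,1,1,1,1,1,1,1,1,1,0.7]}'
python3 - <<'E'
from h import *
s=ctrl.sense();print(s["joints"].round(1))
f=save("top","t1.png",(150,120,450,300),2.6)
for p in ctrl.pinpoint("top","stone0")[:5]:
        print(round(p["score"],2),np.round(p["xy"],1),np.round(atz(f,*p["xy"],0),4))
f=save("scene","s1.png",(380,170,530,300),5)
E
```

```text
time: 1.95
tool_pos: [0.3617, -0.101, 0.2461]
ee_rot: [[0.098, 0.001, 0.995], [-0.995, -0.001, 0.098], [0.001, -1.0, 0.001]]
ft_force: [-0.0, -0.3, -0.1]
grip_width: 0.968
[-27.3   3.6 108.    0.   68.3 -32.9]
0.5 [311.8 171.9] [ 0.6049 -0.0228  0.    ]
0.44 [339.1 188.7] [ 0.5574 -0.0957  0.    ]
0.42 [210.7 201.3] [0.5297 0.2501 0.    ]
```

View pics/s1.png

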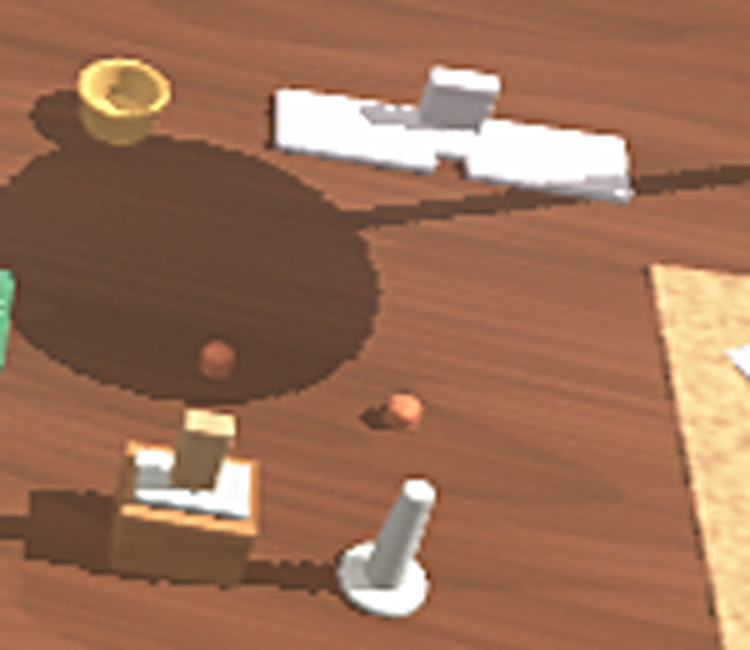

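```bash
python3 -m inch '{"xyz":[[0.024,0.029,0],[0.048,0.058,0],[0.072,0.087,0],[0.096,0.116,0],[0.12,0.145,0],[0.144,0.174,0],[0.168,0.203,0],[0.192,0.232,0],[0.216,0.261,0],[0.24,0.29,0],[0.262,0.318,0],[0.284,0.347,-0.02]],"rotation":[[0,0,0],[0,0,0],[0,0,0],[0,0,0],[0,0,0],[0,0,0],[0,0,0],[0,0,0],[0,0,0],[0,0,0],[0,0,0],[0,0,-0.01]],"claw":[0.7,0.7,0.7,0.7,0.7,0.7,0.7,0.7,0.7,0.7,0.7,0.7]}'
python3 -m inch '{"xyz":[[0,0,0],[0,0,0]],"rotation":[[0,0,0],[0,0,0]],"claw":[0.7,0.7]}'
python3 - <<'E'
from h import *
s=ctrl.sense();print(s["joints"].round(1),s["tool_pos"])
f=save("wrist","w2.png");np.save("w2.npy",f,allow_pickle=True)
for q,z in dict(fork=.006,stand=0,fork_tip=.019,stone0=0).items():
  for p in ctrl.pinpoint("wrist",q)[:3]:
        print(q,round(p["score"],2),np.round(p["xy"],1),np.round(atz(f,*p["xy"],z),4))
E
```

```text
time: 3.1
tool_pos: [0.6494, 0.2461, 0.2297]
ee_rot: [[0.085, 0.008, 0.996], [-0.996, 0.001, 0.085], [-0.001, -1.0, 0.008]]
ft_force: [2.7, -0.6, 1.7]
grip_width: 0.7
time: 3.27
tool_pos: [0.6501, 0.2452, 0.2262]
ee_rot: [[0.084, 0.004, 0.996], [-0.996, -0.0, 0.084], [0.001, -1.0, 0.004]]
ft_force: [-0.8, 0.4, -0.7]
grip_width: 0.696
[14.4 39.  57.9 -0.1 83.   9.6] [0.65013392 0.2451639  0.22616945]
fork 0.67 [322.9 173.9] [0.6501 0.2471 0.006 ]
stand 0.55 [216.6  59.2] [0.5293 0.3586 0.    ]
fork_tip 0.58 [320.  175.2] [0.6468 0.2482 0.019 ]
stone0 0.71 [212.3 156. ] [0.5231 0.2562 0.    ]
stone0 0.57 [217.7  60.2] [0.5304 0.3577 0.    ]
```

View pics/w2.png

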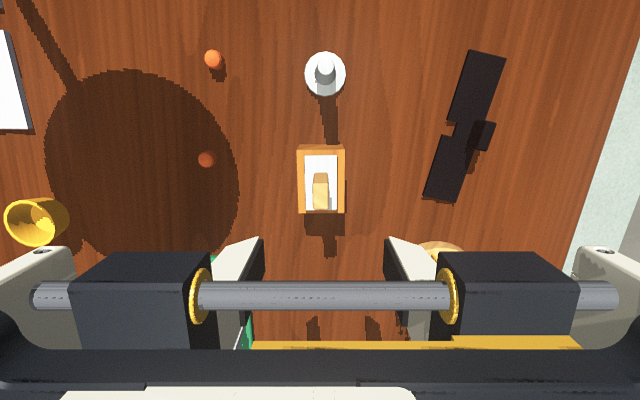

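```bash
python3 - <<'E'
from h import *
f=np.load("w2.npy",allow_pickle=True).item()
def sel(z0,z1,box):
    P=np.array([dep(f,c,r) for r in range(box[1],box[3]) for c in range(box[0],box[2])])
    q=P[(P[:,2]>z0)&(P[:,2]<z1)]
    r=cv2.minAreaRect((q[:,:2]*1000).astype(np.float32)); print(len(q),np.median(q,0).round(4),np.round(r[0],1),np.round(r[1],1),round(r[2],1))
sel(.09,.11,(290,135,350,220))
sel(.044,.056,(290,135,350,220))
E
```

```text
457 [0.6477 0.2494 0.1002] [647.5 248.2] [13.7 23.2] 4.7
2442 [0.6468 0.255  0.0477] [647.7 247.5] [48.2 66.6] 5.3
```

```bash
python3 -m inch '{"xyz":[[-0.001,0.002,-0.02],[-0.0026,0.003,-0.05],[-0.0026,0.003,-0.08],[-0.0026,0.003,-0.11],[-0.0026,0.003,-0.13],[-0.0026,0.003,-0.145],[-0.0026,0.003,-0.15],[-0.0026,0.003,-0.15],[-0.0026,0.003,-0.15]],"rotation":[[0,0,0],[0,0,0],[0,0,0],[0,0,0],[0,0,0],[0,0,0],[0,0,0],[0,0,0],[0,0,0]],"claw":[0.5,0.5,0.5,0.5,0.5,0.5,0.5,0.5,0.5]}' 30
python3 -m inch '{"xyz":[[0,0,0],[0,0,0],[0,0,0],[0,0,0],[0,0,0],[0,0,0],[0,0,0]],"rotation":[[0,0,0],[0,0,0],[0,0,0],[0,0,0],[0,0,0],[0,0,0],[0,0,0]],"claw":[0,0,0,0,0,0,0]}' 30
```

```text
time: 4.27
tool_pos: [0.6476, 0.2472, 0.0834]
ee_rot: [[0.083, 0.012, 0.996], [-0.997, 0.002, 0.083], [-0.001, -1.0, 0.013]]
ft_force: [0.1, -0.0, -0.5]
grip_width: 0.498
time: 4.85
tool_pos: [0.6475, 0.2473, 0.0838]
ee_rot: [[0.083, 0.013, 0.996], [-0.997, 0.002, 0.083], [-0.001, -1.0, 0.013]]
ft_force: [-0.3, -0.3, 3.8]
grip_width: 0.154
```

```bash
python3 -m inch '{"xyz":[[0,0,0.01],[0,0,0.03],[0,0,0.06],[0,0,0.09],[0,0,0.11],[0,0,0.12],[0,0,0.12],[0,0,0.12]],"rotation":[[0,0,0],[0,0,0],[0,0,0],[0,0,0],[0,0,0],[0,0,0],[0,0,0],[0,0,0]],"claw":[0,0,0,0,0,0,0,0]}' 40
python3 -m inch '{"xyz":[[0,0,0],[0,0,0],[0,0,0]],"rotation":[[-0.013,0,0],[-0.013,0,0],[-0.013,0,0]],"claw":[0,0,0]}'

```

```text
time: 5.52
tool_pos: [0.6473, 0.2472, 0.2032]
ee_rot: [[0.083, 0.012, 0.996], [-0.997, 0.002, 0.083], [-0.001, -1.0, 0.012]]
ft_force: [-0.3, -0.3, -0.5]
grip_width: 0.15
time: 5.77
tool_pos: [0.6466, 0.2473, 0.2013]
ee_rot: [[0.083, 0.009, 0.996], [-0.996, -0.012, 0.083], [0.013, -1.0, 0.008]]
ft_force: [0.1, 0.7, 0.2]
grip_width: 0.151
```

```bash
python3 -m inch '{"xyz":[[-0.006,-0.025,0],[-0.012,-0.051,0],[-0.018,-0.077,0],[-0.024,-0.102,0],[-0.03,-0.128,0],[-0.036,-0.153,0],[-0.042,-0.178,0],[-0.048,-0.203,0],[-0.054,-0.229,0],[-0.06,-0.255,0],[-0.066,-0.281,0],[-0.066,-0.281,0]],"rotation":[[0.012,0.009,0],[0.012,0.009,0],[0.012,0.009,0],[0.012,0.009,0],[0.012,0.009,0],[0.012,0.009,0],[0.012,0.009,0.005],[0.012,0.009,0.01],[0.012,0.009,0.014],[0.012,0.009,0.014],[0.012,0.009,0.014],[0.012,0.009,0.014]],"claw":[0,0,0,0,0,0,0,0,0,0,0,0]}'
python3 -m inch '{"xyz":[[0,0,0],[0,0,0],[0,0,0]],"rotation":[[0,0,0],[0,0,0],[0,0,0]],"claw":[0,0,0]}'
python3 - <<'E'
from h import *
s=ctrl.sense();print(s["joints"].round(1),s["tool_pos"])
f=save("wrist","w3.png");np.save("w3.npy",f,allow_pickle=True)
for q,z in dict(fork_tip=.2013-.065,push_start=.0435,collar=.0435,dial_grip=.04).items():
  for p in ctrl.pinpoint("wrist",q)[:3]:
        print(q,round(p["score"],2),np.round(p["xy"],1),np.round(atz(f,*p["xy"],z),4))
f=save("top","t3.png",(240,110,380,220),5)
E
```

```text
time: 6.77
tool_pos: [0.5796, -0.0379, 0.2007]
ee_rot: [[0.094, -0.002, 0.996], [-0.996, -0.001, 0.094], [0.001, -1.0, -0.002]]
ft_force: [-0.1, -0.6, -1.0]
grip_width: 0.149
time: 7.02
tool_pos: [0.5796, -0.0372, 0.2003]
ee_rot: [[0.094, -0.002, 0.996], [-0.996, -0.001, 0.094], [0.001, -1.0, -0.002]]
ft_force: [0.0, 0.4, -0.8]
grip_width: 0.147
[-11.2  27.6  82.1  -0.1  70.4 -16.6] [ 0.5796178  -0.03723717  0.20028412]
push_start 0.62 [327.8 181.8] [ 0.5826 -0.0291  0.0435]
collar 0.75 [339.  189.4] [ 0.594  -0.0355  0.0435]
dial_grip 0.64 [278.1  31.8] [0.5286 0.0949 0.04  ]
```

View pics/w3.png

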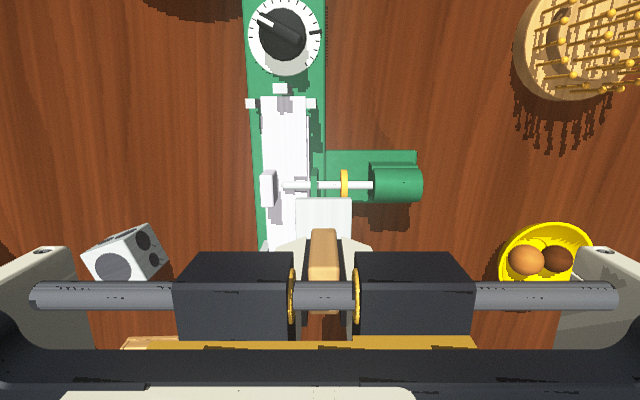

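View pics/t3.png

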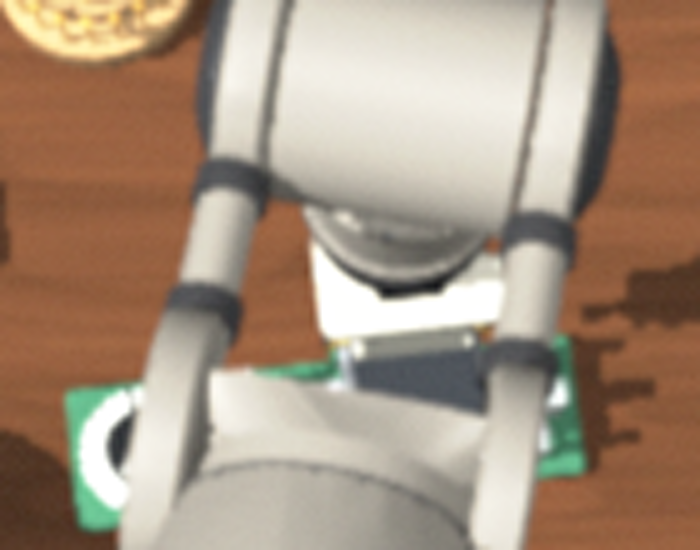

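```bash
python3 - <<'E'
from h import *
f=np.load("w3.npy",allow_pickle=True).item()
save("wrist","w3c.png",(235,70,435,250),4,f)
yaw=np.radians(5.6);x=np.array([np.cos(yaw),np.sin(yaw)]);y=np.array([-x[1],x[0]]);o=np.array([.5406,-.0378])
P=np.array([[ (*dep(f,c,r),c,r) for c in range(240,430)] for r in range(0,250)]).reshape(-1,5)
L=np.c_[(P[:,:2]-o)@x*1000,(P[:,:2]-o)@y*1000,P[:,2]*1000]
def rep(n,m):
    q=L[m]; print(n,len(q),"min",np.percentile(q,2,0).round(1),"max",np.percentile(q,98,0).round(1),"med",np.median(q,0).round(1))
rep("collar",(L[:,0]>45)&(L[:,0]<65)&(L[:,2]>50)&(L[:,2]<63)&(abs(L[:,1])<30))
rep("barrel",(L[:,0]>75)&(L[:,0]<135)&(L[:,2]>50)&(L[:,2]<65)&(abs(L[:,1])<30))
rep("bar",(L[:,0]>32)&(L[:,0]<50)&(L[:,2]>44)&(L[:,2]<52)&(abs(L[:,1])<15))
rep("rib",(L[:,0]>-30)&(L[:,0]<0)&(L[:,2]>60)&(L[:,2]<72)&(abs(L[:,1])<35))
rep("posts",(L[:,1]>66)&(L[:,1]<95)&(L[:,2]>52)&(L[:,2]<62))
rep("dialbar",(L[:,1]>100)&(L[:,1]<165)&(L[:,2]>46)&(L[:,2]<54))
rep("fork flange",(L[:,2]>150)&(L[:,2]<175))
rep("fork top",(L[:,2]>208)&(L[:,2]<224))
E
```

```text
collar 168 min [54.5 -5.8 51. ] max [60.  14.8 59.3] med [57.2  5.4 57.4]
barrel 1479 min [ 84.5 -10.8  50.5] max [126.9  16.   60.5] med [105.4   4.2  57.8]
bar 155 min [32.4 -5.9 44.8] max [49.4  5.9 48.9] med [40.9  2.7 47.2]
rib 489 min [-16.9 -11.4  61.6] max [-5.5 17.1 69.3] med [-10.9   3.5  67.8]
posts 368 min [-26.3  72.6  53.1] max [31.8 91.8 58.9] med [ 2.6 79.3 57.4]
dialbar 649 min [-13.5 123.   47.8] max [ 19.4 144.2  52.4] med [  2.7 133.8  50.5]
fork flange 2112 min [ 23.5   2.8 165.6] max [ 54.1  24.9 172.5] med [ 38.8  15.3 169.1]Traceback (most recent call last):
  File "<stdin>", line 16, in <module>
  File "<stdin>", line 8, in rep
    return _quantile_unchecked(
        a, q, axis, out, overwrite_input, method, keepdims, weights)
    return _ureduce(a,
                    func=_quantile_ureduce_func,
    ...<5 lines>...
                    overwrite_input=overwrite_input,
                    method=method)
    r = func(a, **kwargs)
    result = _quantile(arr,
                       quantiles=q,
    ...<2 lines>...
                       out=out,
                       weights=wgt)
    slices_having_nans = np.isnan(arr[-1, ...])
                                  ~~~^^^^^^^^^
IndexError: index -1 is out of bounds for axis 0 with size 0
```

View pics/w3c.png

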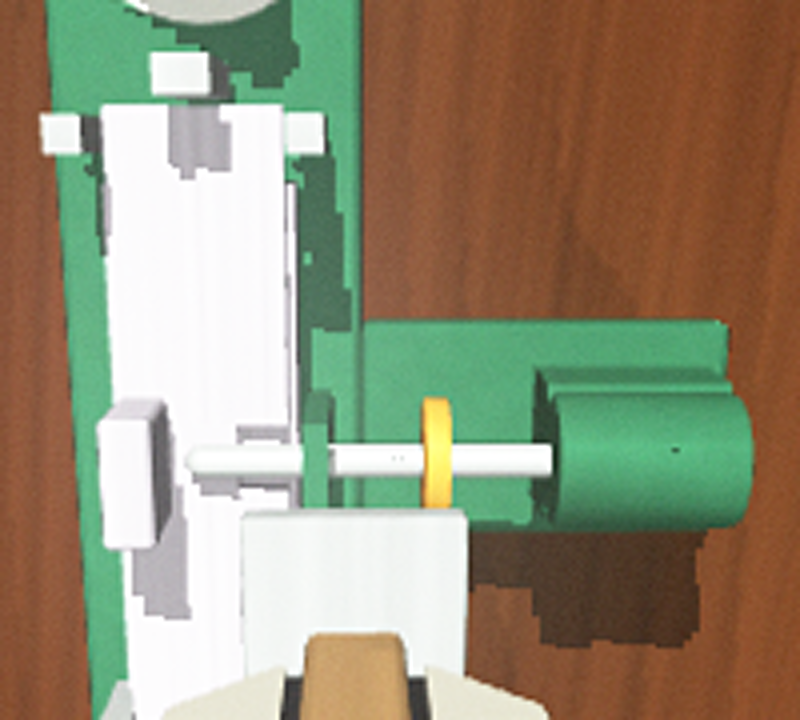

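```bash
python3 - <<'E'
from h import *
f=np.load("w3.npy",allow_pickle=True).item()
yaw=np.radians(5.6);x=np.array([np.cos(yaw),np.sin(yaw)]);y=np.array([-x[1],x[0]]);o=np.array([.5406,-.0378])
def L(c,r,z,s=4,of=(235,70)):
    p=atz(f,(c+.5)/s-.5+of[0],(r+.5)/s-.5+of[1],z)[:2]; return p.round(4),(((p-o)@x)*1000).round(1),(((p-o)@y)*1000).round(1)
for n,a in dict(bar1=(345,445,.0435),bar1b=(345,473,.0435),bar2=(500,446,.0435),bar2b=(500,474,.0435),tipbar1=(200,445,.0435),tipbar1b=(200,475,.0435),collarL=(424,420,.055),barrelL=(552,400,.058),barrelTop=(660,393,.0435),barrelBot=(660,530,.0435),flT=(245,512,.166),flTR=(466,512,.166),gripL=(305,636,.216),gripR=(400,636,.216)).items(): print(n,*L(*a))
p=np.array(ctrl.sense()["tool_pos"][:2]); print("tcp",((p-o)@x*1000),((p-o)@y*1000))
E
```

```text
bar1 [ 0.576  -0.0288] 36.1 5.5
bar1b [ 0.5767 -0.0356] 36.1 -1.3
bar2 [ 0.6125 -0.0256] 72.7 5.1
bar2b [ 0.6133 -0.0324] 72.9 -1.7
tipbar1 [ 0.542 -0.032] 1.9 5.6
tipbar1b [ 0.5424 -0.0393] 1.6 -1.7
collarL [ 0.5931 -0.0187] 54.1 13.9
barrelL [ 0.6207 -0.0109] 82.3 19.0
barrelTop [ 0.648  -0.0096] 109.6 17.6
barrelBot [ 0.6534 -0.0426] 111.7 -15.8
flT [ 0.5616 -0.0109] 23.5 24.8
flTR [ 0.5925 -0.0079] 54.6 24.6
gripL [ 0.5719 -0.0086] 34.0 26.0
gripR [ 0.5816 -0.0077] 43.8 25.9
tcp 38.94005167833452 -3.364608291150949
```

```bash
python3 -m inch '{"xyz":[[0.0036,0.0057,0],[0.0036,0.0057,-0.02],[0.0036,0.0057,-0.04],[0.0036,0.0057,-0.055],[0.0036,0.0057,-0.055],[0.0036,0.0057,-0.055],[0.0036,0.0057,-0.055]],"rotation":[[0,0,0],[0,0,0],[0,0,0.003],[0,0,0.003],[0,0,0.003],[0,0,0.003],[0,0,0.003]],"claw":[0,0,0,0,0,0,0]}'
python3 - <<'E'
from h import *
f=save("wrist","w4.png",(220,100,440,270),3.6);np.save("w4.npy",f,allow_pickle=True)
save("scene","s4.png",(270,180,400,280),6)
E
```

```text
time: 7.9
tool_pos: [0.584, -0.0315, 0.1466]
ee_rot: [[0.098, -0.0, 0.995], [-0.995, -0.002, 0.098], [0.002, -1.0, -0.0]]
ft_force: [0.2, 0.2, -0.2]
grip_width: 0.148
```

View pics/w4.png

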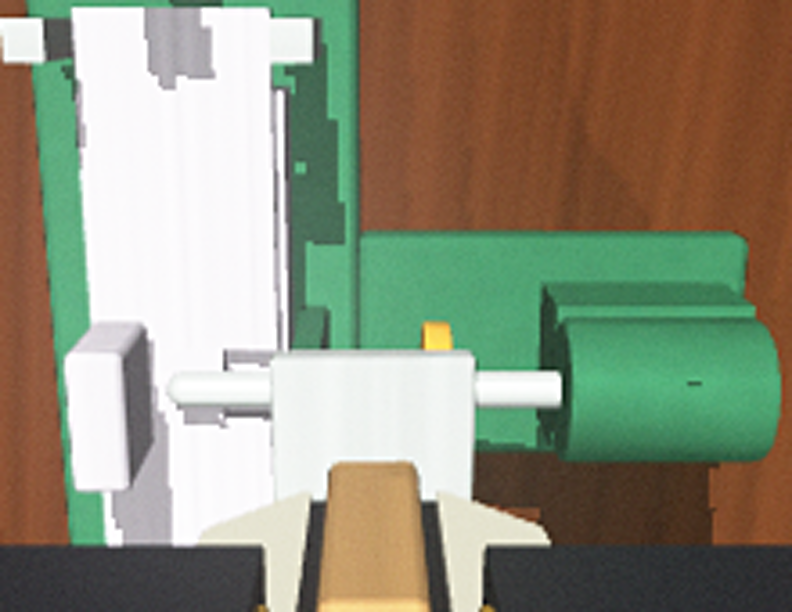

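View pics/s4.png

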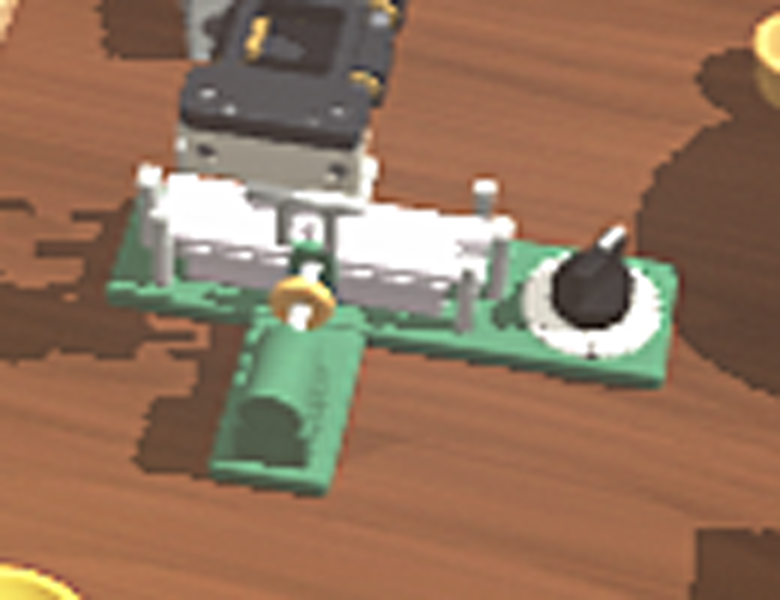

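```bash
python3 -m inch '{"xyz":[[0,0,-0.01],[0,0,-0.02],[0,0,-0.03],[0,0,-0.038],[0,0,-0.038],[0,0,-0.038],[0,0,-0.038]],"rotation":[[0,0,0],[0,0,0],[0,0,0],[0,0,0],[0,0,0],[0,0,0],[0,0,0]],"claw":[0,0,0,0,0,0,0]}'
python3 - <<'E'
from h import *
save("scene","s5.png",(270,180,400,280),6)
E
```

```text
time: 8.58
tool_pos: [0.5842, -0.0317, 0.109]
ee_rot: [[0.098, 0.001, 0.995], [-0.995, -0.002, 0.098], [0.002, -1.0, 0.001]]
ft_force: [1.0, -0.8, -0.3]
grip_width: 0.149
```

View pics/s5.png

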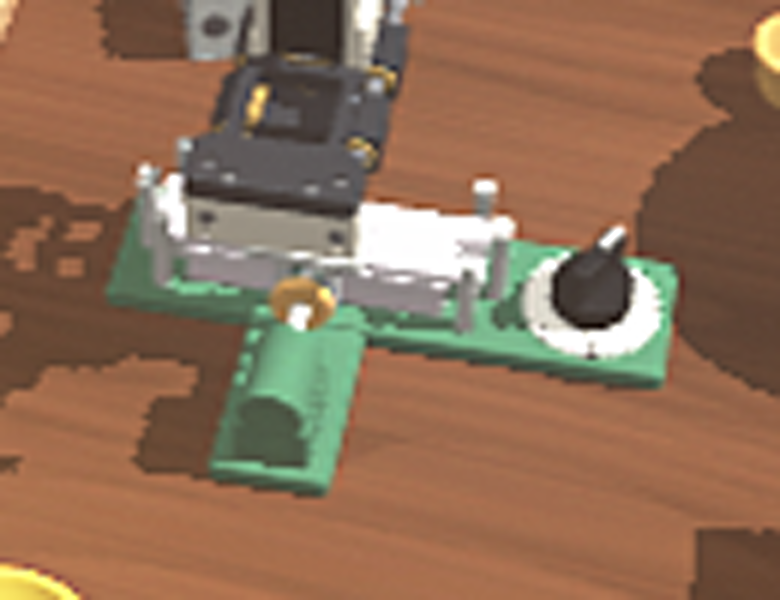

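```bash
python3 -m inch '{"xyz":[[0.004,0.0004,0],[0.007,0.0007,0],[0.010,0.001,0],[0.013,0.0013,0],[0.016,0.0016,0],[0.019,0.0019,0],[0.021,0.0021,0],[0.023,0.0022,0],[0.023,0.0022,0],[0.023,0.0022,0]],"rotation":[[0,0,0],[0,0,0],[0,0,0],[0,0,0],[0,0,0],[0,0,0],[0,0,0],[0,0,0],[0,0,0],[0,0,0]],"claw":[0,0,0,0,0,0,0,0,0,0]}' 60
python3 - <<'E'
from h import *
f=save("wrist","w6.png",(200,60,440,250),3.3);np.save("w6.npy",f,allow_pickle=True)
for q in [(262,120),(262,150),(255,140)]: print(dep(f,*q))
save("scene","s6.png",(270,180,400,280),6)
E
```

```text
time: 9.47
tool_pos: [0.6058, -0.0295, 0.1089]
ee_rot: [[0.098, -0.003, 0.995], [-0.995, -0.002, 0.098], [0.002, -1.0, -0.003]]
ft_force: [-6.4, -0.2, 2.0]
grip_width: 0.153
[0.55562392 0.03329977 0.01328447]
[0.56002787 0.01511513 0.03281441]
[0.55546497 0.0214823  0.03443891]
```

View pics/w6.png

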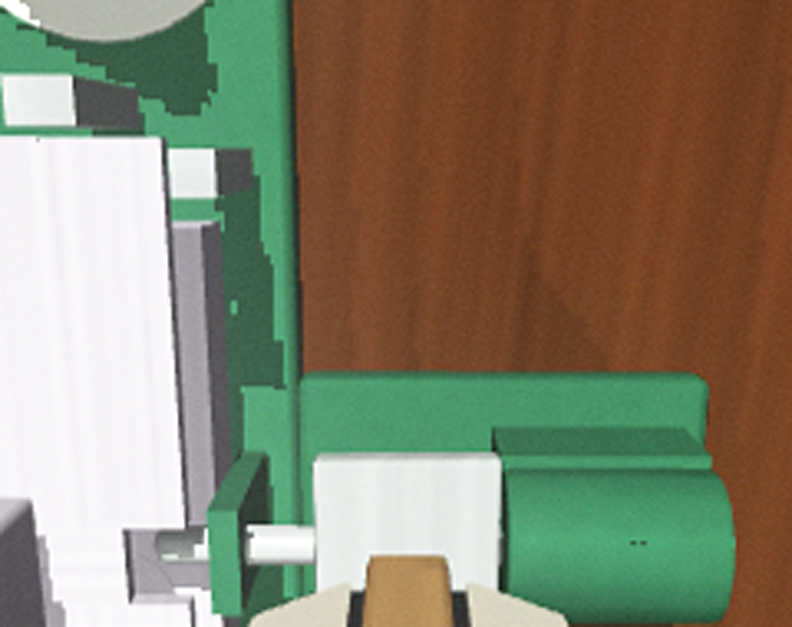

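View pics/s6.png

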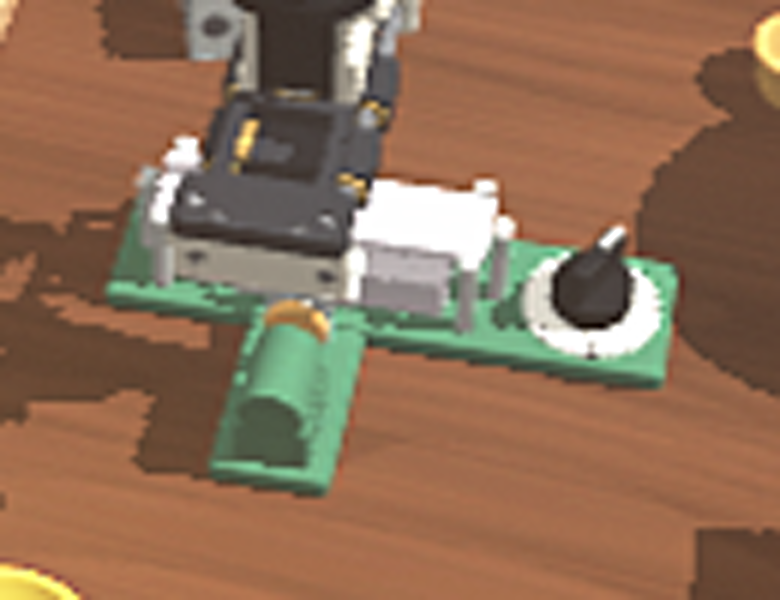

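```bash
python3 -m inch '{"xyz":[[-0.004,-0.0004,0],[-0.008,-0.0008,0],[-0.012,-0.0012,0],[-0.016,-0.0016,0],[-0.020,-0.002,0],[-0.021,-0.0021,0],[-0.021,-0.0021,0.01],[-0.021,-0.0021,0.04],[-0.021,-0.0021,0.07],[-0.021,-0.0021,0.094],[-0.021,-0.0021,0.094]],"rotation":[[0,0,0],[0,0,0],[0,0,0],[0,0,0],[0,0,0],[0,0,0],[0,0,0],[0,0,0],[0,0,0],[0,0,0],[0,0,0]],"claw":[0,0,0,0,0,0,0,0,0,0,0]}'
python3 - <<'E'
from h import *
f=save("wrist","w7.png",(200,0,440,270),2.9);np.save("w7.npy",f,allow_pickle=True)
save("scene","s7.png",(270,180,400,280),6)
E
```

```text
time: 10.48
tool_pos: [0.5879, -0.032, 0.2096]
ee_rot: [[0.098, 0.008, 0.995], [-0.995, -0.004, 0.098], [0.005, -1.0, 0.008]]
ft_force: [0.4, -0.1, 1.0]
grip_width: 0.151
```

View pics/w7.png

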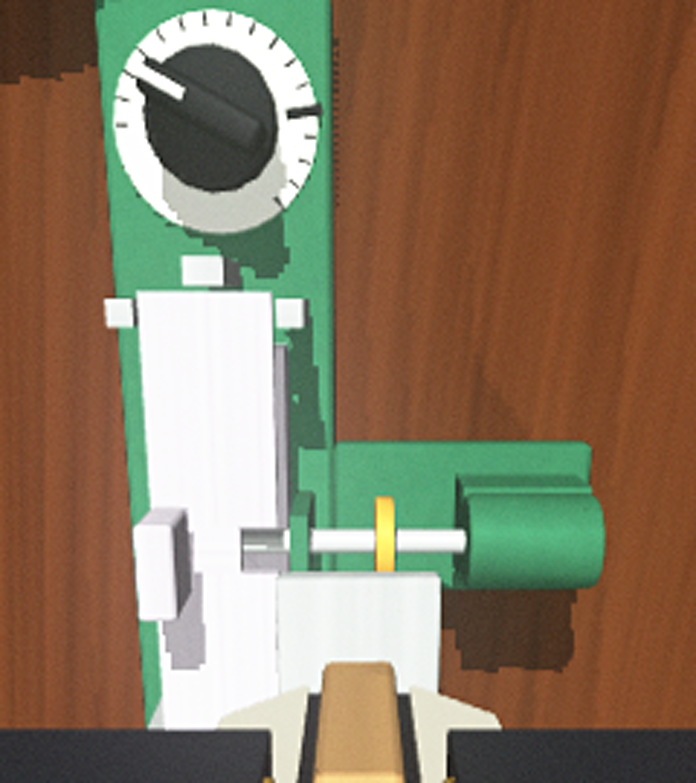

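View pics/s7.png

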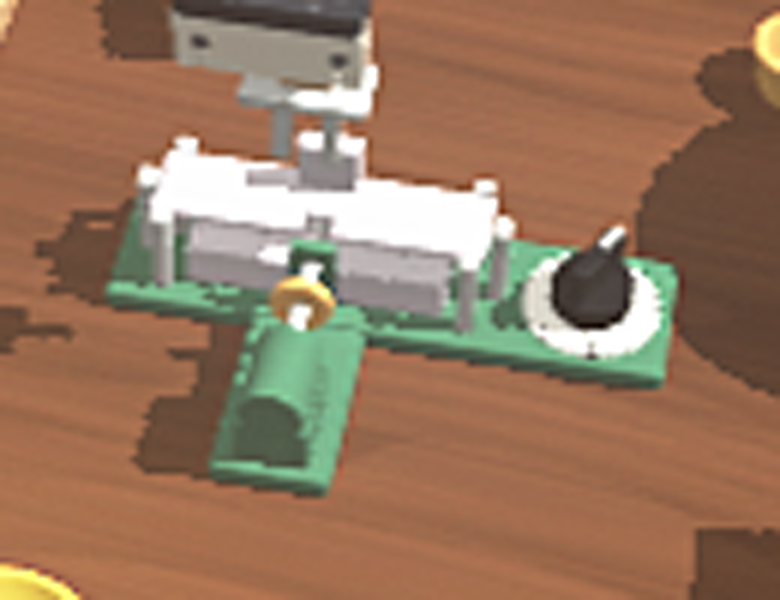

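```bash
python3 -m inch '{"xyz":[[0.0055,0.0254,0],[0.011,0.0508,0],[0.0165,0.076,0],[0.022,0.1015,0],[0.0275,0.127,0],[0.033,0.152,0],[0.0385,0.178,0],[0.044,0.203,0],[0.049,0.228,0],[0.055,0.254,0],[0.0595,0.279,0],[0.0595,0.279,0]],"rotation":[[0.004,0.008,0],[0.004,0.008,0],[0.004,0.008,0],[0.004,0.008,0],[0.004,0.008,0],[0.004,0.008,-0.005],[0.004,0.008,-0.01],[0.004,0.008,-0.015],[0.004,0.008,-0.015],[0.004,0.008,-0.015],[0.004,0.008,-0.015],[0.004,0.008,-0.015]],"claw":[0,0,0,0,0,0,0,0,0,0,0,0]}'
python3 -m inch '{"xyz":[[0,0,0],[0,0,0],[0,0,0]],"rotation":[[0,0,0],[0,0,0],[0,0,0]],"claw":[0,0,0]}'
python3 - <<'E'
from h import *
f=save("wrist","w8.png",(240,100,400,280),4);np.save("w8.npy",f,allow_pickle=True)
for n,z0,z1,b in [("flange",.165,.178,(270,150,370,260)),("stand",.04,.05,(260,100,380,200))]:
    P=np.array([dep(f,c,r) for r in range(b[1],b[3]) for c in range(b[0],b[2])])
    q=P[(P[:,2]>z0)&(P[:,2]<z1)]
    r=cv2.minAreaRect((q[:,:2]*1000).astype(np.float32)); print(n,len(q),np.round(r[0],1),np.round(r[1],1),round(r[2],1),cv2.boxPoints(r).round(1).tolist())
E
```

```text
time: 11.58
tool_pos: [0.6443, 0.2521, 0.2022]
ee_rot: [[0.087, -0.01, 0.996], [-0.996, 0.003, 0.087], [-0.004, -1.0, -0.01]]
ft_force: [0.1, -0.0, -0.9]
grip_width: 0.153
time: 11.83
tool_pos: [0.644, 0.2513, 0.2011]
ee_rot: [[0.086, -0.012, 0.996], [-0.996, 0.002, 0.086], [-0.003, -1.0, -0.012]]
ft_force: [-0.6, 0.3, -0.6]
grip_width: 0.146
flange 2143 [642.2 267.7] [32.1 24.2] 4.5 [[625.2000122070312, 278.5], [627.2000122070312, 254.39999389648438], [659.0999755859375, 256.8999938964844], [657.2000122070312, 281.1000061035156]]
stand 1475 [646.3 262.3] [48.  36.8] 5.0 [[620.7999877929688, 278.6000061035156], [624.0, 241.8000030517578], [671.7999877929688, 246.10000610351562], [668.5999755859375, 282.79998779296875]]
```

View pics/w8.png

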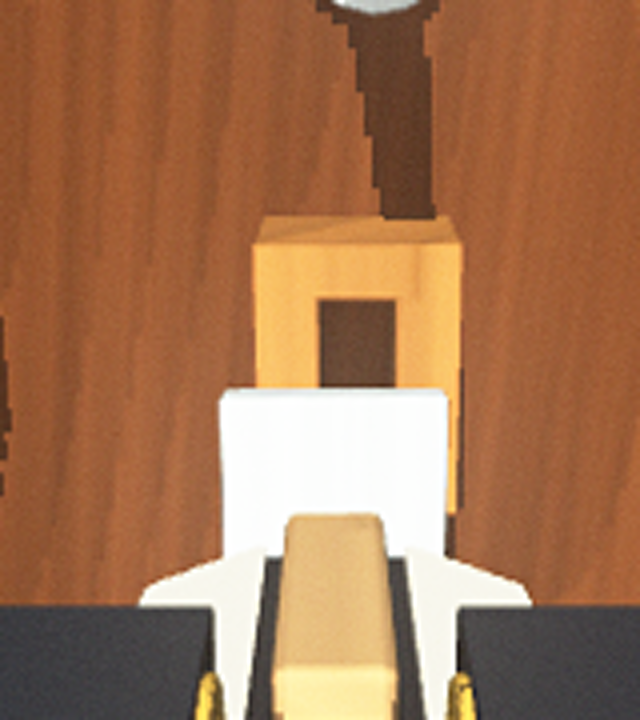

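```bash
python3 -m inch '{"xyz":[[0.0036,-0.0041,0],[0.0036,-0.0041,-0.02],[0.0036,-0.0041,-0.04],[0.0036,-0.0041,-0.06],[0.0036,-0.0041,-0.066],[0.0036,-0.0041,-0.066],[0.0036,-0.0041,-0.066],[0.0036,-0.0041,-0.066]],"rotation":[[0,-0.012,0],[0,-0.012,0],[0,-0.012,0],[0,-0.012,0],[0,-0.012,0],[0,-0.012,0],[0,-0.012,0],[0,-0.012,0]],"claw":[0,0,0,0,0,0,0,0]}'
python3 - <<'E'
from h import *
f=save("wrist","w9.png",(240,120,400,280),4)
E
```

```text
time: 12.55
tool_pos: [0.6487, 0.2468, 0.1374]
ee_rot: [[0.086, 0.004, 0.996], [-0.996, 0.003, 0.086], [-0.003, -1.0, 0.004]]
ft_force: [1.0, 0.2, -0.5]
grip_width: 0.149
```

View pics/w9.png

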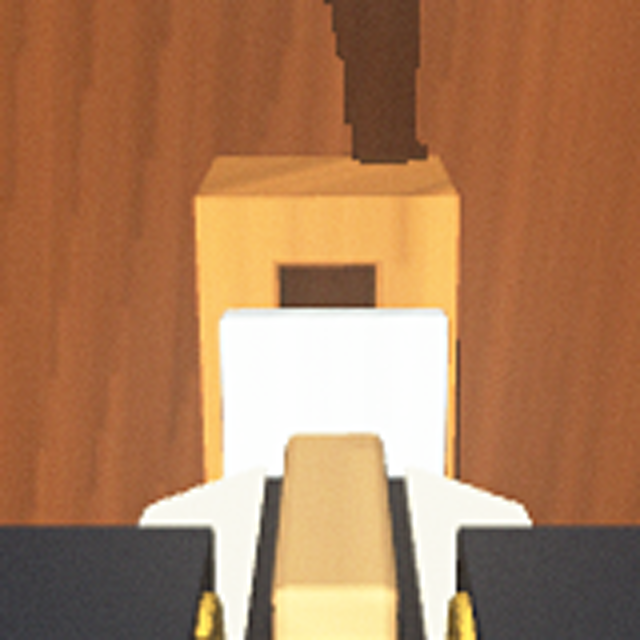

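```bash
python3 -m inch '{"xyz":[[-0.001,0.0004,-0.01],[-0.001,0.0004,-0.02],[-0.001,0.0004,-0.03],[-0.001,0.0004,-0.04],[-0.001,0.0004,-0.048],[-0.001,0.0004,-0.053],[-0.001,0.0004,-0.053],[-0.001,0.0004,-0.053],[-0.001,0.0004,-0.053]],"rotation":[[0,0,0],[0,0,0],[0,0,0],[0,0,0],[0,0,0],[0,0,0],[0,0,0],[0,0,0],[0,0,0]],"claw":[0,0,0,0,0,0,0,0,0]}'
```

```text
time: 13.35
tool_pos: [0.6477, 0.2474, 0.0841]
ee_rot: [[0.086, 0.003, 0.996], [-0.996, 0.003, 0.086], [-0.003, -1.0, 0.004]]
ft_force: [0.6, -0.3, -1.8]
grip_width: 0.151
```

Press down slightly, then release.

```bash
python3 -m inch '{"xyz":[[0,0,-0.002],[0,0,-0.003],[0,0,-0.003]],"rotation":[[0,0,0],[0,0,0],[0,0,0]],"claw":[0,0,0]}' 20
python3 -m inch '{"xyz":[[0,0,0],[0,0,0],[0,0,0],[0,0,0]],"rotation":[[0,0,0],[0,0,0],[0,0,0],[0,0,0]],"claw":[0.4,0.5,0.5,0.5]}'
python3 -m inch '{"xyz":[[0,0,0.03],[0,0,0.06],[0,0,0.09],[0,0,0.12],[0,0,0.13],[0,0,0.13]],"rotation":[[0,0,0],[0,0,0],[0,0,0],[0,0,0],[0,0,0],[0,0,0]],"claw":[0.5,0.5,0.5,0.5,0.5,0.5]}'
python3 - <<'E'
from h import *
f=save("wrist","w10.png",(240,100,400,280),4)
def sel(z0,z1,box):
    P=np.array([dep(f,c,r) for r in range(box[1],box[3]) for c in range(box[0],box[2])])
    q=P[(P[:,2]>z0)&(P[:,2]<z1)]
    r=cv2.minAreaRect((q[:,:2]*1000).astype(np.float32)); print(len(q),np.median(q,0).round(4),np.round(r[0],1),np.round(r[1],1),round(r[2],1))
sel(.09,.12,(290,115,350,235))
sel(.044,.056,(290,115,350,230))
f=save("scene","s10.png",(380,230,480,310),6)
E
```

```text
time: 13.6
tool_pos: [0.648, 0.2475, 0.0836]
ee_rot: [[0.086, 0.005, 0.996], [-0.996, 0.003, 0.086], [-0.003, -1.0, 0.005]]
ft_force: [-4.1, -1.8, 12.3]
grip_width: 0.152
time: 13.93
tool_pos: [0.6479, 0.2474, 0.0831]
ee_rot: [[0.086, 0.005, 0.996], [-0.996, 0.003, 0.086], [-0.003, -1.0, 0.005]]
ft_force: [1.1, 0.1, 0.3]
grip_width: 0.391
time: 14.43
tool_pos: [0.6492, 0.2478, 0.2164]
ee_rot: [[0.086, 0.011, 0.996], [-0.996, 0.005, 0.086], [-0.004, -1.0, 0.011]]
ft_force: [-0.5, -0.2, -0.1]
grip_width: 0.498
470 [0.6479 0.2498 0.1003] [647.7 248.4] [13.5 23.3] 4.6
2537 [0.6456 0.2556 0.0477] [647.7 247.7] [48.  66.1] 5.3
```

View pics/w10.png

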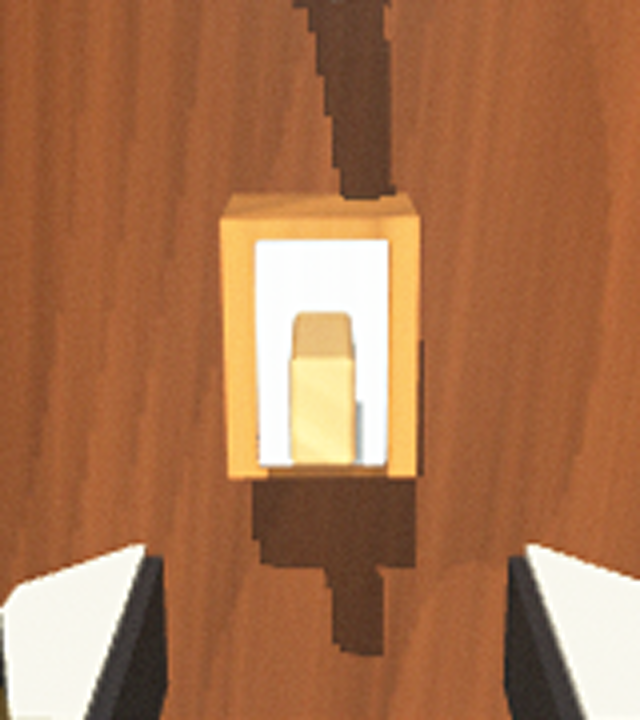

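View pics/s10.png

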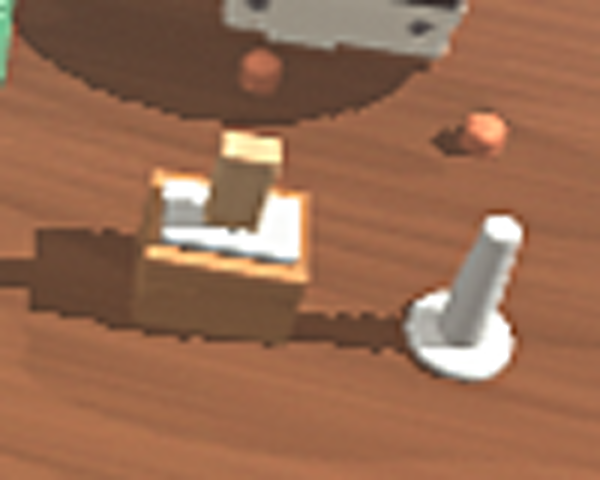

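```bash
python3 -m inch '{"xyz":[[-0.011,-0.026,0],[-0.022,-0.052,0],[-0.033,-0.078,0],[-0.044,-0.104,0],[-0.055,-0.13,0],[-0.066,-0.156,0],[-0.077,-0.182,0],[-0.088,-0.208,0],[-0.099,-0.234,0],[-0.11,-0.26,0],[-0.1205,-0.2848,0],[-0.1205,-0.2848,0]],"rotation":[[-0.005,0.011,0],[-0.005,0.011,0],[-0.005,0.011,0],[-0.005,0.011,0],[-0.005,0.011,0],[-0.005,0.011,0.005],[-0.005,0.011,0.011],[-0.005,0.011,0.011],[-0.005,0.011,0.011],[-0.005,0.011,0.011],[-0.005,0.011,0.011],[-0.005,0.011,0.011]],"claw":[0.5,0.5,0.5,0.5,0.5,0.5,0.5,0.5,0.5,0.5,0.5,0.5]}'
python3 -m inch '{"xyz":[[0,0,0],[0,0,0],[0,0,0]],"rotation":[[0,0,0],[0,0,0],[0,0,0]],"claw":[0.5,0.5,0.5]}'
python3 - <<'E'
from h import *
print(ctrl.sense()["joints"])
f=save("wrist","w11.png",(160,0,480,300),2.4)
np.save("w11.npy",f,allow_pickle=True)
def sel(z0,z1,box):
    P=np.array([dep(f,c,r) for r in range(box[1],box[3]) for c in range(box[0],box[2])])
    q=P[(P[:,2]>z0)&(P[:,2]<z1)]
    r=cv2.minAreaRect((q[:,:2]*1000).astype(np.float32)); print(len(q),np.median(q,0).round(4),np.round(r[0],1),np.round(r[1],1),round(r[2],1))
sel(.079,.092,(280,120,360,250))
sel(.052,.060,(270,50,400,260))
E
```

```text
time: 15.53
tool_pos: [0.5242, -0.0409, 0.2092]
ee_rot: [[0.094, -0.014, 0.996], [-0.996, -0.003, 0.094], [0.001, -1.0, -0.014]]
ft_force: [0.6, -0.2, 0.6]
grip_width: 0.501
time: 15.78
tool_pos: [0.524, -0.0401, 0.208]
ee_rot: [[0.094, -0.016, 0.995], [-0.996, -0.002, 0.094], [0.0, -1.0, -0.016]]
ft_force: [-0.3, -0.1, 0.6]
grip_width: 0.499
[-12.56155852  22.04993036  89.90774161  -0.31709741  68.91247873
 -17.84277   ]
472 [ 0.5285 -0.0357  0.0843] [528.7 -36.4] [11.2 29.5] 5.4
6692 [ 0.543  -0.0149  0.0565] [542.7 -27.5] [ 59.1 162.9] 5.3
```

View pics/w11.png

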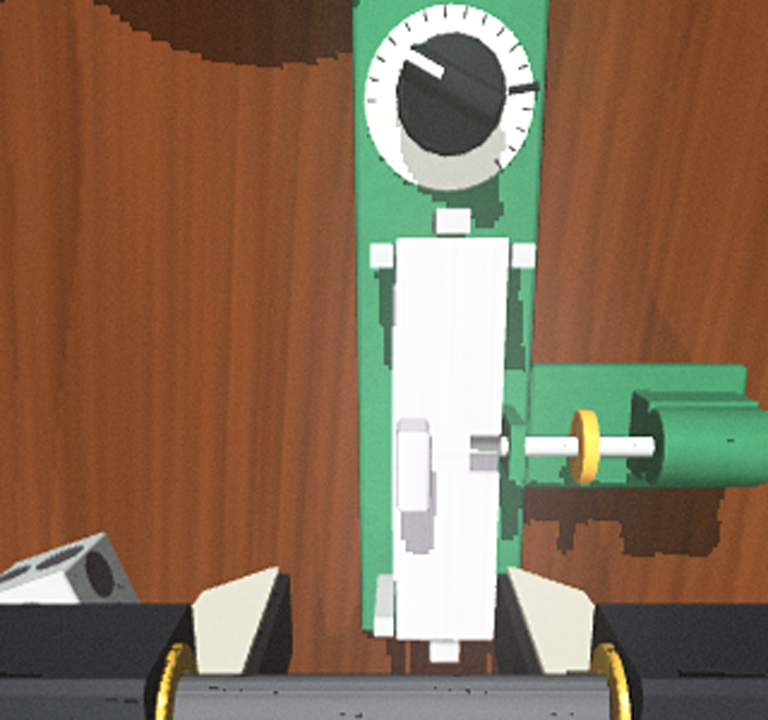

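```bash
python3 -m inch '{"xyz":[[0.002,0.002,0],[0.0047,0.0037,-0.02],[0.0047,0.0037,-0.045],[0.0047,0.0037,-0.07],[0.0047,0.0037,-0.09],[0.0047,0.0037,-0.095],[0.0047,0.0037,-0.095],[0.0047,0.0037,-0.095]],"rotation":[[0.002,-0.008,0],[0.002,-0.014,0],[0.002,-0.014,0],[0.002,-0.014,0],[0.002,-0.014,0],[0.002,-0.014,0],[0.002,-0.014,0],[0.002,-0.014,0]],"claw":[0.4,0.4,0.4,0.4,0.4,0.4,0.4,0.4]}'
```

```text
time: 16.5
tool_pos: [0.5296, -0.0359, 0.114]
ee_rot: [[0.095, -0.0, 0.995], [-0.995, -0.0, 0.095], [0.0, -1.0, -0.0]]
ft_force: [0.1, -0.5, 0.2]
grip_width: 0.399
```

```bash
python3 -m inch '{"xyz":[[-0.0008,-0.0005,-0.01],[-0.0008,-0.0005,-0.02],[-0.0008,-0.0005,-0.03],[-0.0008,-0.0005,-0.035],[-0.0008,-0.0005,-0.035],[-0.0008,-0.0005,-0.035]],"rotation":[[0,0,0],[0,0,0],[0,0,0],[0,0,0],[0,0,0],[0,0,0]],"claw":[0.4,0.4,0.4,0.4,0.4,0.4]}'
python3 -m inch '{"xyz":[[0,0,0],[0,0,0],[0,0,0],[0,0,0],[0,0,0],[0,0,0]],"rotation":[[0,0,0],[0,0,0],[0,0,0],[0,0,0],[0,0,0],[0,0,0]],"claw":[0,0,0,0,0,0]}' 40
python3 -m inch '{"xyz":[[0,0,0.006],[0,0,0.015],[0,0,0.03],[0,0,0.05],[0,0,0.075],[0,0,0.1],[0,0,0.12],[0,0,0.12],[0,0,0.12]],"rotation":[[0,0,0],[0,0,0],[0,0,0],[0,0,0],[0,0,0],[0,0,0],[0,0,0],[0,0,0],[0,0,0]],"claw":[0,0,0,0,0,0,0,0,0]}' 60
python3 - <<'E'
from h import *
f=save("wrist","w12.png")
save("scene","s12.png",(240,140,430,280),4)
E
```

```text
time: 17.0
tool_pos: [0.5286, -0.0364, 0.0786]
ee_rot: [[0.095, -0.001, 0.995], [-0.995, 0.0, 0.095], [-0.0, -1.0, -0.001]]
ft_force: [0.3, 0.6, 0.5]
grip_width: 0.402
time: 17.5
tool_pos: [0.5288, -0.0364, 0.0788]
ee_rot: [[0.095, -0.0, 0.995], [-0.995, 0.0, 0.095], [-0.0, -1.0, -0.0]]
ft_force: [0.7, -1.3, 1.0]
grip_width: 0.126
time: 18.25
tool_pos: [0.5292, -0.0365, 0.2003]
ee_rot: [[0.095, 0.002, 0.995], [-0.995, -0.001, 0.095], [0.001, -1.0, 0.002]]
ft_force: [-0.5, -0.2, -1.2]
grip_width: 0.123
```

View pics/w12.png

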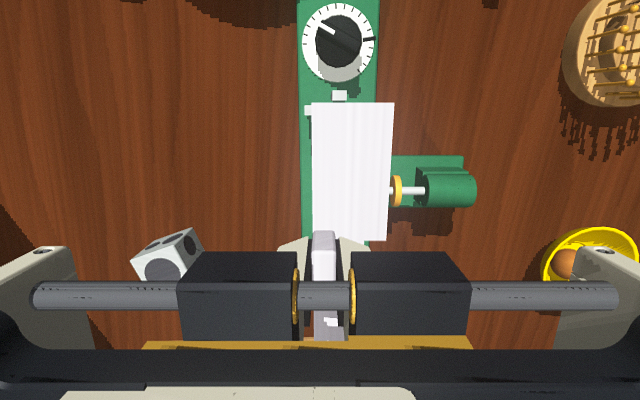

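View pics/s12.png

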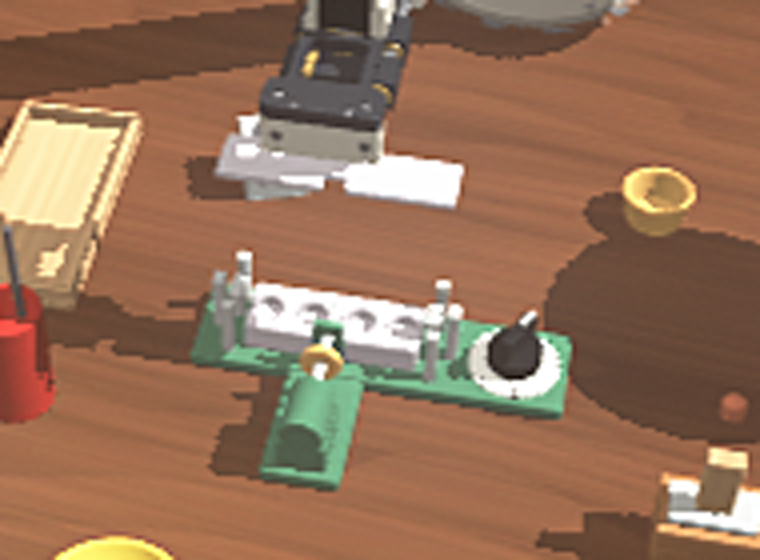

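```bash
python3 -m inch '{"xyz":[[-0.01,-0.01,0],[-0.025,-0.03,0],[-0.04,-0.05,0],[-0.055,-0.075,0],[-0.065,-0.1,0],[-0.065,-0.125,0],[-0.065,-0.15,0],[-0.065,-0.175,0],[-0.065,-0.2,0],[-0.065,-0.22,0],[-0.065,-0.24,0],[-0.065,-0.2475,0]],"rotation":[[0,0,-0.1],[0,0,-0.22],[0,0,-0.34],[0,0,-0.46],[0,0,-0.58],[0,0,-0.7],[0,0,-0.82],[0,0,-0.94],[0,0,-1.06],[0,0,-1.18],[0,0,-1.3],[0,0,-1.42]],"claw":[0,0,0,0,0,0,0,0,0,0,0,0]}'
python3 -m inch '{"xyz":[[0,0,0],[0,0,0],[0,0,0],[0,0,0]],"rotation":[[0,0,-0.06],[0,0,-0.125],[0,0,-0.125],[0,0,-0.125]],"claw":[0,0,0,0]}'
python3 - <<'E'
from h import *
s=ctrl.sense();print(s["joints"].round(1),np.degrees(np.arctan2(s["ee_rot"][1][2],s["ee_rot"][0][2])))
f=save("wrist","w13.png");np.save("w13.npy",f,allow_pickle=True)
save("scene","s13.png",(200,120,390,260),4)
E
```

```text
time: 19.35
tool_pos: [0.4623, -0.2859, 0.1964]
ee_rot: [[-0.972, -0.002, 0.236], [-0.236, 0.003, -0.972], [0.001, -1.0, -0.004]]
ft_force: [-0.1, 0.6, -1.2]
grip_width: 0.126
time: 19.68
tool_pos: [0.4618, -0.2855, 0.1952]
ee_rot: [[-0.993, -0.004, 0.115], [-0.115, 0.005, -0.993], [0.003, -1.0, -0.005]]
ft_force: [0.2, 0.6, -1.3]
grip_width: 0.126
[-39.9  24.2  88.7   0.1  67.5  43.5] -83.40100725487567
```

View pics/w13.png

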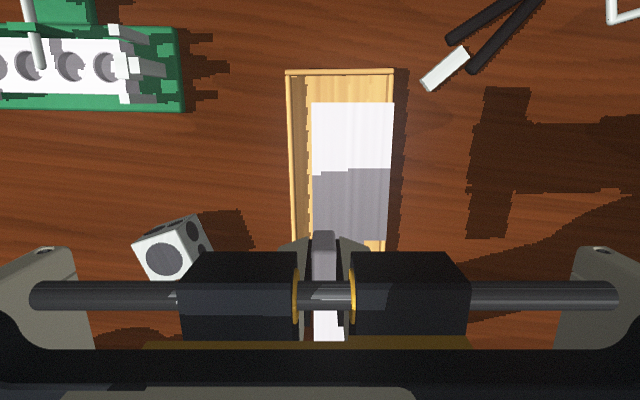

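View pics/s13.png

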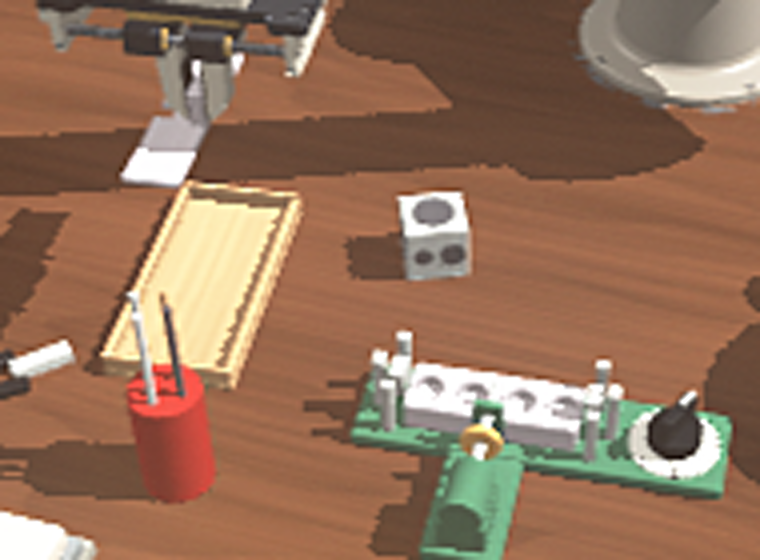

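```bash
python3 - <<'E'
from h import *
f=np.load("w13.npy",allow_pickle=True).item()
a=atz(f,285.5,70,.02);b=atz(f,394,69.5,.02);print(a,b,np.linalg.norm(a-b))
d=(b-a)/np.linalg.norm(b-a);n=np.array([-d[1],d[0],0])
print("yaw of n",np.degrees(np.arctan2(n[1],n[0])),"ctr",(a+b)/2-n*.107)
l1=atz(f,291,120,.02);l2=atz(f,297,230,.02);e=l1-l2;print("left edge yaw",np.degrees(np.arctan2(e[1],e[0])))
c=ctrl.sense();
for q in [(312,103),(394,103)]: print(atz(f,*q,.1952-.0228))
E
```

```text
[ 0.5639877  -0.23762127  0.02      ] [ 0.57555178 -0.33545863  0.02      ] 0.09851840454996291
yaw of n 6.740913430684577 ctr [ 0.46350942 -0.2990996   0.02      ]
left edge yaw 8.058211419800067
[ 0.53919384 -0.27053196  0.1724    ]
[ 0.54368025 -0.30974436  0.1724    ]
```

```bash
python3 -m inch '{"xyz":[[0.0027,-0.005,-0.01],[0.0027,-0.01,-0.035],[0.0027,-0.01,-0.06],[0.0027,-0.01,-0.085],[0.0027,-0.01,-0.11],[0.0027,-0.01,-0.13],[0.0027,-0.01,-0.135],[0.0027,-0.01,-0.135],[0.0027,-0.01,-0.135]],"rotation":[[-0.005,-0.004,0],[-0.005,-0.004,0.006],[-0.005,-0.004,0.006],[-0.005,-0.004,0.006],[-0.005,-0.004,0.006],[-0.005,-0.004,0.006],[-0.005,-0.004,0.006],[-0.005,-0.004,0.006],[-0.005,-0.004,0.006]],"claw":[0,0,0,0,0,0,0,0,0]}'
python3 - <<'E'
from h import *
f=save("wrist","w14.png",(200,0,480,300),2.5)
E
```

```text
time: 20.53
tool_pos: [0.4653, -0.2957, 0.0614]
ee_rot: [[-0.993, 0.002, 0.122], [-0.122, -0.001, -0.993], [-0.002, -1.0, 0.002]]
ft_force: [0.3, 0.8, 0.0]
grip_width: 0.126
```

View pics/w14.png

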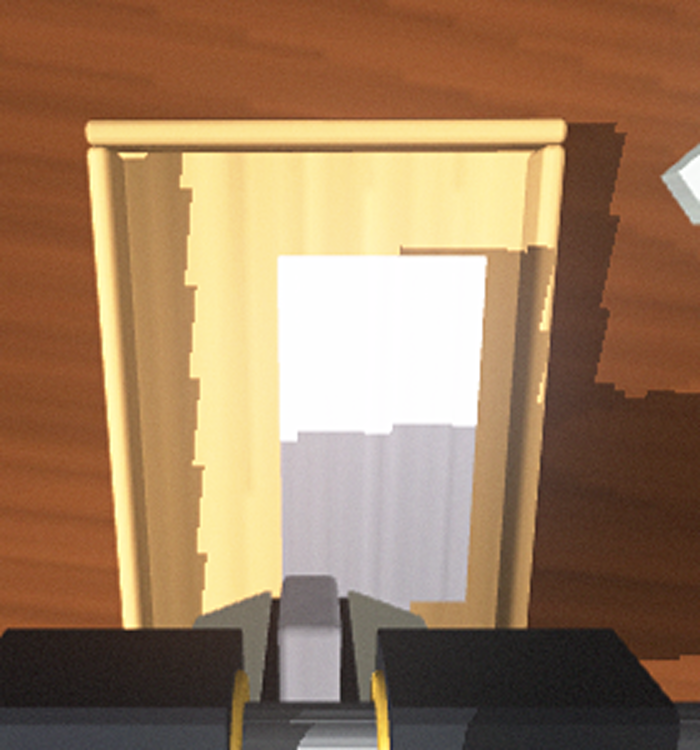

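```bash
python3 -m inch '{"xyz":[[0,0,-0.008],[0,0,-0.015],[0,0,-0.021],[0,0,-0.025],[0,0,-0.0275],[0,0,-0.0285],[0,0,-0.0285]],"rotation":[[0,0,0],[0,0,0],[0,0,0],[0,0,0],[0,0,0],[0,0,0],[0,0,0]],"claw":[0,0,0,0,0,0,0]}'
```

```text
time: 21.17
tool_pos: [0.4655, -0.2959, 0.0332]
ee_rot: [[-0.993, 0.002, 0.122], [-0.122, -0.002, -0.993], [-0.002, -1.0, 0.002]]
ft_force: [-0.0, 1.4, -1.1]
grip_width: 0.128
```

```bash
python3 -m inch '{"xyz":[[0,0,-0.001],[0,0,-0.001],[0,0,-0.001],[0,0,-0.001],[0,0,-0.001]],"rotation":[[0,0,0],[0,0,0],[0,0,0],[0,0,0],[0,0,0]],"claw":[0,0,0.26,0.26,0.26]}' 10
python3 -m inch '{"xyz":[[0,0,0.01],[0,0,0.03],[0,0,0.06],[0,0,0.1],[0,0,0.14],[0,0,0.17],[0,0,0.17]],"rotation":[[0,0,0],[0,0,0],[0,0,0],[0,0,0],[0,0,0],[0,0,0],[0,0,0]],"claw":[0.26,0.26,0.26,0.3,0.4,0.5,0.5]}'
python3 - <<'E'
from h import *
f=save("wrist","w15.png");np.save("w15.npy",f,allow_pickle=True)
for c,r in [(330,90),(380,90),(330,150),(370,150),(380,180)]: print(dep(f,c,r).round(4))
E
```

```text
time: 21.58
tool_pos: [0.4655, -0.296, 0.0323]
ee_rot: [[-0.993, 0.003, 0.122], [-0.122, -0.002, -0.993], [-0.002, -1.0, 0.002]]
ft_force: [-0.6, -0.1, -0.2]
grip_width: 0.252
time: 22.17
tool_pos: [0.4679, -0.298, 0.2101]
ee_rot: [[-0.992, 0.013, 0.122], [-0.122, -0.011, -0.992], [-0.011, -1.0, 0.012]]
ft_force: [0.5, -0.1, 0.1]
grip_width: 0.463
[ 0.5621 -0.2952  0.0054]
[ 5.687e-01 -3.467e-01 -4.000e-04]
[ 0.5025 -0.3026  0.01  ]
[ 0.5086 -0.3427  0.0205]
[ 0.4751 -0.3624  0.0011]
```

View pics/w15.png

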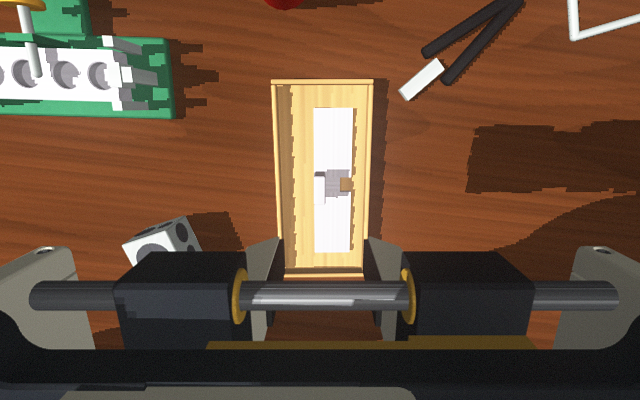

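```bash
python3 -m inch '{"xyz":[[0.0,0.03,0],[0.0,0.06,0],[0.0,0.09,0],[0.01,0.12,0],[0.015,0.15,0],[0.02,0.18,0],[0.025,0.21,0],[0.03,0.24,0],[0.035,0.27,0],[0.04,0.3,0],[0.045,0.33,0],[0.05,0.36,0]],"rotation":[[0,0,0.1],[0,0,0.22],[0,0,0.34],[0,0,0.46],[0,0,0.58],[0,0,0.7],[0,0,0.82],[0,0,0.94],[0,0,1.06],[0,0,1.18],[0,0,1.3],[0,0,1.42]],"claw":[0.5,0.5,0.5,0.5,0.5,0.5,0.5,0.5,0.5,0.5,0.5,0.5]}'
python3 -m inch '{"xyz":[[0.001,0.025,0],[0.002,0.05,0],[0.003,0.075,0],[0.004,0.1,0],[0.005,0.12,0],[0.005,0.13,0],[0.005,0.13,0]],"rotation":[[0,0,0.12],[0,0,0.12],[0,0,0.12],[0,0,0.12],[0,0,0.12],[0,0,0.12],[0,0,0.12]],"claw":[0.5,0.5,0.5,0.5,0.5,0.5,0.5]}'
python3 - <<'E'
from h import *
f=save("wrist","w16.png");np.save("w16.npy",f,allow_pickle=True)
s=ctrl.sense();print(s["joints"].round(1))
for p in ctrl.pinpoint("wrist","stone0"): print(round(p["score"],2),np.round(p["xy"],1),np.round(atz(f,*p["xy"],0),4))
for p in ctrl.boxes_of("wrist","stone0"): print(round(p["score"],2),np.round(p["bbox"],1),np.round(atz(f,*p["bbox"][:2],0.008),4))
E
```

```text
time: 23.22
tool_pos: [0.5162, 0.0644, 0.2058]
ee_rot: [[-0.023, 0.007, 1.0], [-1.0, 0.008, -0.023], [-0.008, -1.0, 0.007]]
ft_force: [0.7, -0.4, -0.2]
grip_width: 0.501
time: 23.8
tool_pos: [0.5205, 0.1959, 0.2049]
ee_rot: [[0.099, 0.004, 0.995], [-0.995, 0.009, 0.099], [-0.008, -1.0, 0.005]]
ft_force: [0.1, -0.4, 0.1]
grip_width: 0.498
[12.4 24.6 86.4  0.4 68.7  6.6]
0.92 [345.8  16.6] [0.5269 0.3575 0.    ]
0.72 [347.7  14.8  19.4  25.3] [0.5282 0.3572 0.008 ]
0.53 [328.8 125.9  11.4  16. ] [0.521  0.2548 0.008 ]
0.53 [321.4 267.3  39.3  25.4] [0.529  0.0947 0.008 ]
```

View pics/w16.png

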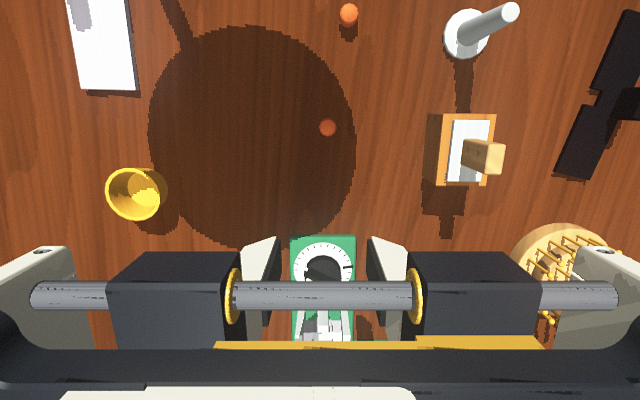

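```bash
cat > st.py <<'E'
from h import *
def stones(f,crop=None):
    im=f["pixels"].astype(int)
    r,g,b=im[...,0],im[...,1],im[...,2]
    m=((r>1.9*g)&(r-b>50)&(g<b*2.5)&(r>95)).astype(np.uint8)
    hsv=cv2.cvtColor(f["pixels"],cv2.COLOR_RGB2HSV)
    m=((hsv[...,0]<11)&(hsv[...,1]>165)&(hsv[...,2]>90)).astype(np.uint8)
    n,l,s,c=cv2.connectedComponentsWithStats(m)
    for i in range(1,n):
        if 40<s[i,4]<900 and .6<s[i,2]/s[i,3]<1.6:
            x0,y0,w,h=s[i,:4]; C=(x0+(w-1)/2,y0+(h-1)/2)
            P=np.array([dep(f,cc,rr) for rr,cc in zip(*np.nonzero(l==i))])
            top=P[(P[:,2]>.004)&(P[:,2]<.06)]
            print(s[i],np.round(C,1),"z.008",atz(f,*C,.008).round(4),"depmed",np.median(top,0).round(4) if len(top) else None,"zmax",P[:,2].max().round(4))
if __name__=="__main__":
    f=ctrl.grab_frame("wrist"); stones(f)
E
python3 - <<'E'
from st import *
f=np.load("w16.npy",allow_pickle=True).item(); stones(f)
print(f["pixels"][127,328],f["pixels"][14,348],f["pixels"][100,328],f["pixels"][20,390])
save("wrist","w16c.png",(300,100,360,150),10,f)
E
```

```text
[333   2  34  36 288] [349.5  19.5] z.008 [0.5303 0.3535 0.008 ] depmed [0.5298 0.3523 0.0132] zmax 0.3451
[186   7  12  18  57] [191.5  15.5] z.008 [0.3832 0.3422 0.008 ] depmed None zmax 0.0026
[ 7 22 16 15 42] [14.5 29. ] z.008 [0.2176 0.3143 0.008 ] depmed None zmax 0.0023
[36 31 13 15 46] [42. 38.] z.008 [0.2422 0.309  0.008 ] depmed None zmax 0.0025
[307  39  14  11  46] [313.5  44. ] z.008 [0.4986 0.3293 0.008 ] depmed None zmax 0.0025
[589  44  13  16  52] [595.   51.5] z.008 [0.7692 0.3495 0.008 ] depmed None zmax 0.0025
[37 70 16 25 88] [44.5 82. ] z.008 [0.2389 0.2693 0.008 ] depmed None zmax 0.0031
[319 118  18  19 252] [327.5 127. ] z.008 [0.5198 0.2536 0.008 ] depmed [0.5195 0.2544 0.0151] zmax 0.3451
[ 87 122  25  24 110] [ 99.  133.5] z.008 [0.2873 0.2242 0.008 ] depmed None zmax 0.0022
[ 95 315  12  19  55] [100.5 324. ] z.008 [ 0.2672 -0.0079  0.008 ] depmed None zmax 0.3451
[176  88  52] [249 148  81] [70 41 24] [133  75  42]
```

View pics/w16c.png

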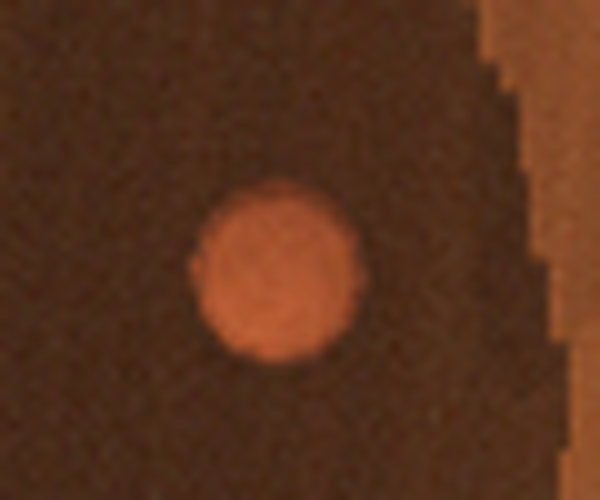

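```bash
python3 -m inch '{"xyz":[[0,0.02,-0.02],[-0.0008,0.04,-0.04],[-0.0008,0.058,-0.065],[-0.0008,0.058,-0.085],[-0.0008,0.058,-0.09],[-0.0008,0.058,-0.09],[-0.0008,0.058,-0.09]],"rotation":[[-0.009,0.004,0],[-0.009,0.004,0],[-0.009,0.004,0],[-0.009,0.004,0],[-0.009,0.004,0],[-0.009,0.004,0],[-0.009,0.004,0]],"claw":[0.5,0.5,0.5,0.5,0.5,0.5,0.5]}'
python3 - <<'E'
from st import *
f=save("wrist","w17.png");np.save("w17.npy",f,allow_pickle=True); stones(f)
E
```

```text
time: 24.53
tool_pos: [0.5208, 0.2503, 0.1162]
ee_rot: [[0.095, 0.001, 0.995], [-0.995, -0.001, 0.095], [0.001, -1.0, 0.001]]
ft_force: [0.7, -0.4, 0.6]
grip_width: 0.497
[ 32   0  24  18 123] [43.5  8.5] z.008 [0.3181 0.3724 0.008 ] depmed None zmax 0.2557
[ 54   0  54  72 630] [80.5 35.5] z.008 [0.3411 0.3578 0.008 ] depmed None zmax 0.2557
[141   0  20  21  68] [150.5  10. ] z.008 [0.3905 0.3783 0.008 ] depmed None zmax 0.0022
[348   0  12  12  52] [353.5   5.5] z.008 [0.5279 0.394  0.008 ] depmed None zmax 0.2557
[410   0   9  14  42] [414.    6.5] z.008 [0.5689 0.3973 0.008 ] depmed None zmax 0.0032
[512   0  18  18  73] [520.5   8.5] z.008 [0.6413 0.4029 0.008 ] depmed None zmax 0.0022
[294   3  14  20  76] [300.5  12.5] z.008 [0.4924 0.3864 0.008 ] depmed None zmax 0.0024
[466   6  16  23  82] [473.5  17. ] z.008 [0.6107 0.3948 0.008 ] depmed None zmax 0.2557
[400  11  14  13  49] [406.5  17. ] z.008 [0.5649 0.3905 0.008 ] depmed None zmax 0.002
[585  10  11  16  49] [590.   17.5] z.008 [0.6903 0.402  0.008 ] depmed None zmax 0.003
[576  19  17  21  85] [584.  29.] z.008 [0.68
[... 3961 characters left out ...]
43] [428.5 185.5] z.008 [0.6023 0.2745 0.008 ] depmed None zmax 0.2557
[625 177  13  17  63] [631. 185.] z.008 [0.762 0.29  0.008] depmed None zmax 0.002
[563 179  24  22 107] [574.5 189.5] z.008 [0.7186 0.2822 0.008 ] depmed None zmax 0.2557
[312 192  22  21 365] [322.5 202. ] z.008 [0.52  0.253 0.008] depmed [0.5196 0.2553 0.0151] zmax 0.0181
[582 204  22  18  73] [592.5 212.5] z.008 [0.7393 0.2647 0.008 ] depmed None zmax 0.0016
[368 212  17  19  61] [376. 221.] z.008 [0.5651 0.2409 0.008 ] depmed None zmax 0.0018
[428 213  14  11  41] [434.5 218. ] z.008 [0.6123 0.248  0.008 ] depmed None zmax 0.0015
[ 43 234  16  12  47] [ 50.5 239.5] z.008 [0.2972 0.1992 0.008 ] depmed None zmax 0.0024
```

View pics/w17.png

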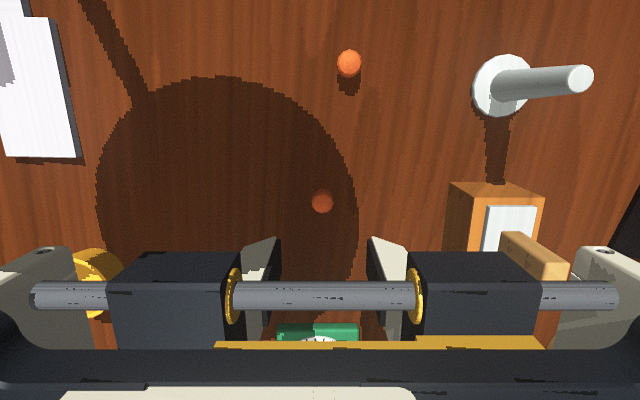

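```bash
python3 -m inch '{"xyz":[[-0.001,0.0032,-0.01],[-0.001,0.0032,-0.03],[-0.001,0.0032,-0.05],[-0.001,0.0032,-0.07],[-0.001,0.0032,-0.085],[-0.001,0.0032,-0.09],[-0.001,0.0032,-0.0907],[-0.001,0.0032,-0.0907],[-0.001,0.0032,-0.0907]],"rotation":[[0,0,0],[0,0,0],[0,0,0],[0,0,0],[0,0,0],[0,0,0],[0,0,0],[0,0,0],[0,0,0]],"claw":[0.4,0.4,0.4,0.4,0.4,0.4,0.4,0.4,0.4]}'
python3 - <<'E'
from h import *
f=save("wrist","w18.png",(220,150,420,340),3.5)
E
```

```text
time: 25.33
tool_pos: [0.5211, 0.254, 0.0274]
ee_rot: [[0.095, 0.005, 0.995], [-0.995, 0.0, 0.095], [0.0, -1.0, 0.005]]
ft_force: [0.9, -0.1, 1.1]
grip_width: 0.401
```

View pics/w18.png

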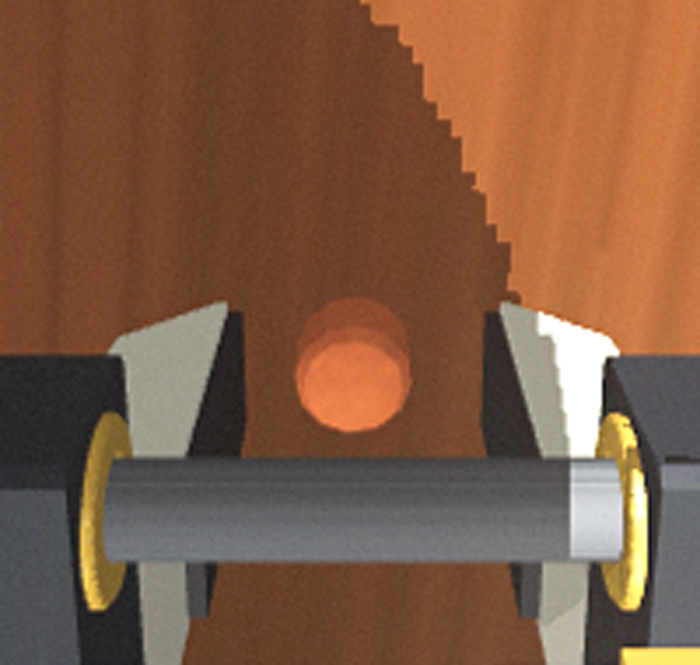

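```bash
python3 -m inch '{"xyz":[[-0.0012,-0.0003,-0.0018],[-0.0012,-0.0003,-0.0018],[-0.0012,-0.0003,-0.0018],[-0.0012,-0.0003,-0.0018],[-0.0012,-0.0003,-0.0018],[-0.0012,-0.0003,-0.0018],[-0.0012,-0.0003,-0.0018],[-0.0012,-0.0003,-0.0018]],"rotation":[[0,0.005,0],[0,0.005,0],[0,0.005,0],[0,0.005,0],[0,0.005,0],[0,0.005,0],[0,0.005,0],[0,0.005,0]],"claw":[0.4,0.4,0.1,0.1,0.1,0.1,0.1,0.1]}' 15
python3 -m inch '{"xyz":[[0,0,0.01],[0,0,0.03],[0,0,0.06],[0,0,0.09],[0,0,0.12],[0,0,0.12]],"rotation":[[0,0,0],[0,0,0],[0,0,0],[0,0,0],[0,0,0],[0,0,0]],"claw":[0.1,0.1,0.1,0.1,0.1,0.1]}'
python3 - <<'E'
from h import *
f=save("wrist","w19.png",(220,150,420,340),3.5)
E
```

```text
time: 26.05
tool_pos: [0.5198, 0.2537, 0.0256]
ee_rot: [[0.095, 0.0, 0.995], [-0.995, 0.0, 0.095], [-0.0, -1.0, 0.0]]
ft_force: [0.1, -0.5, 0.7]
grip_width: 0.176
time: 26.55
tool_pos: [0.5228, 0.2549, 0.1527]
ee_rot: [[0.095, 0.011, 0.995], [-0.995, 0.004, 0.095], [-0.003, -1.0, 0.011]]
ft_force: [0.9, -0.1, 1.1]
grip_width: 0.177
```

View pics/w19.png

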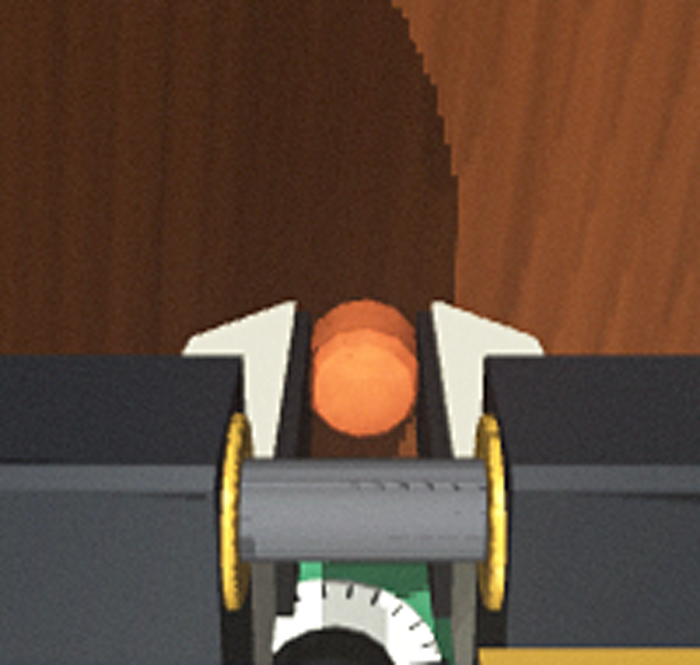

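```bash
python3 -m inch '{"xyz":[[0.002,-0.025,0.01],[0.004,-0.05,0.02],[0.006,-0.075,0.02],[0.008,-0.1,0.02],[0.01,-0.125,0.02],[0.012,-0.15,0.02],[0.014,-0.175,0.02],[0.015,-0.2,0.01],[0.015,-0.225,0],[0.015,-0.2407,0],[0.015,-0.2407,0],[0.015,-0.2407,0]],"rotation":[[-0.004,0.011,0],[-0.004,0.011,0],[-0.004,0.011,0],[-0.004,0.011,0],[-0.004,0.011,0],[-0.004,0.011,0],[-0.004,0.011,0],[-0.004,0.011,0],[-0.004,0.011,0],[-0.004,0.011,0],[-0.004,0.011,0],[-0.004,0.011,0]],"claw":[0.1,0.1,0.1,0.1,0.1,0.1,0.1,0.1,0.1,0.1,0.1,0.1]}'
python3 - <<'E'
from h import *
f=save("wrist","w20.png",(220,70,420,330),3);np.save("w20.npy",f,allow_pickle=True)
E
```

```text
time: 27.6
tool_pos: [0.5363, 0.0133, 0.1492]
ee_rot: [[0.093, -0.005, 0.996], [-0.996, -0.001, 0.093], [0.0, -1.0, -0.005]]
ft_force: [0.3, 0.6, -0.5]
grip_width: 0.173
```

View pics/w20.png

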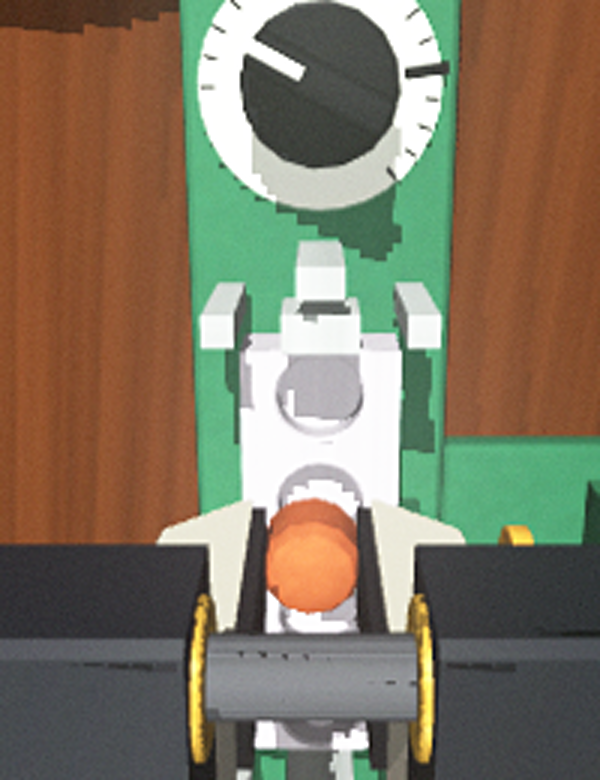

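```bash
python3 - <<'E'
from h import *
f=np.load("w20.npy",allow_pickle=True).item()
def W(c,r,z): return atz(f,(c+.5)/3-.5+220,(r+.5)/3-.5+70,z).round(4)
print(W(275,391,.034),W(362,391,.034),W(319,350,.034),W(319,433,.034))
print("blk corners",W(243,347,.034),W(398,347,.034)); 
print(dep(f,220+320/3,70+320/3),dep(f,220+320/3,70+340/3),dep(f,220+250/3,70+440/3),dep(f,220+319/3,70+400/3))
print("stone",dep(f,220+313/3,70+570/3),W(313,570,.1492-.01))
E
```

```text
[0.5255 0.0147 0.034 ] [0.5494 0.0169 0.034 ] [0.5365 0.0274 0.034 ] [0.5388 0.0037 0.034 ]
blk corners [0.5159 0.0263 0.034 ] [0.5578 0.0303 0.034 ]
[0.53587237 0.03917868 0.05077899] [0.53634363 0.03420735 0.05151879] [ 5.20061009e-01 -3.32430981e-04  3.44249159e-02] [0.53847157 0.00998449 0.02425051]
stone [0.53660976 0.01524309 0.1396803 ] [0.5364 0.0152 0.1392]
```

```bash
python3 - <<'E'
from h import *
f=np.load("w20.npy",allow_pickle=True).item()
s=ctrl.sense()["tool_pos"]; print(s)
for dy in (0,.002):
  for dz in (-.0096,-.0146,-.0256):
    th=np.linspace(0,6.28,40); R=.009
    pts=np.array([proj(f,[s[0]+R*np.cos(t),s[1]+dy+R*np.sin(t),s[2]+dz]) for t in th])
    print(dy,dz,"ring crop rows",((pts[:,1].min()-70)*3).round(0),((pts[:,1].max()-70)*3).round(0),"cols",((pts[:,0].min()-220)*3).round(0),((pts[:,0].max()-220)*3).round(0))
E
```

```text
[0.53642898 0.01403924 0.14950209]
0 -0.0096 ring crop rows 529.0 624.0 cols 259.0 364.0
0 -0.0146 ring crop rows 516.0 609.0 cols 260.0 363.0
0 -0.0256 ring crop rows 492.0 580.0 cols 264.0 360.0
0.002 -0.0096 ring crop rows 518.0 613.0 cols 260.0 365.0
0.002 -0.0146 ring crop rows 506.0 599.0 cols 261.0 364.0
0.002 -0.0256 ring crop rows 482.0 570.0 cols 264.0 361.0
```

```bash
python3 -m inch '{"xyz":[[0.0012,0.002,-0.02],[0.0012,0.002,-0.04],[0.0012,0.002,-0.06],[0.0012,0.002,-0.073],[0.0012,0.002,-0.073],[0.0012,0.002,-0.073],[0.0012,0.002,-0.073]],"rotation":[[0,-0.005,0],[0,-0.005,0],[0,-0.005,0],[0,-0.005,0],[0,-0.005,0],[0,-0.005,0],[0,-0.005,0]],"claw":[0.1,0.1,0.1,0.1,0.1,0.1,0.1]}'
python3 - <<'E'
from h import *
f=save("wrist","w21.png",(240,130,400,330),3.5);np.save("w21.npy",f,allow_pickle=True)
E
```

```text
time: 28.23
tool_pos: [0.5382, 0.0167, 0.0774]
ee_rot: [[0.095, 0.002, 0.995], [-0.995, -0.001, 0.095], [0.001, -1.0, 0.002]]
ft_force: [0.6, 0.1, -0.9]
grip_width: 0.176
```

View pics/w21.png

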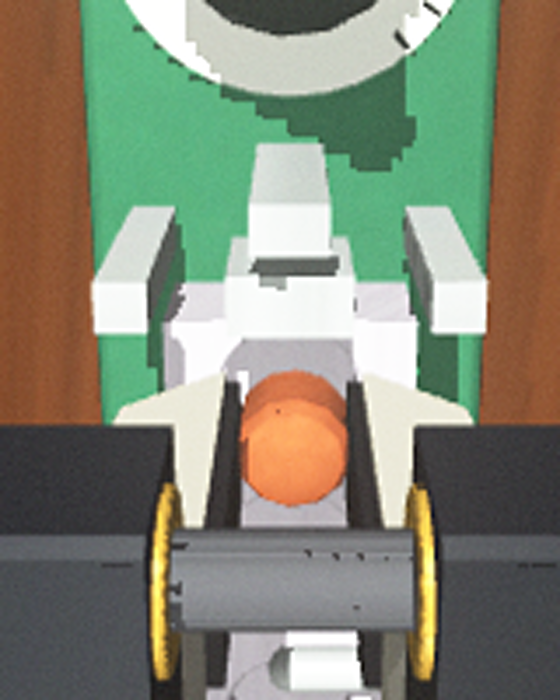

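```bash
python3 -m inch '{"xyz":[[-0.0006,-0.0005,-0.008],[-0.0006,-0.0005,-0.016],[-0.0006,-0.0005,-0.0215],[-0.0006,-0.0005,-0.0228],[-0.0006,-0.0005,-0.0228],[-0.0006,-0.0005,-0.0228]],"rotation":[[0,0,0],[0,0,0],[0,0,0],[0,0,0],[0,0,0],[0,0,0]],"claw":[0.1,0.1,0.1,0.1,0.1,0.1]}'
```

```text
time: 28.78
tool_pos: [0.5378, 0.016, 0.0547]
ee_rot: [[0.095, 0.002, 0.995], [-0.995, -0.001, 0.095], [0.001, -1.0, 0.002]]
ft_force: [0.5, 0.2, -1.2]
grip_width: 0.172
```

```bash
python3 -m inch '{"xyz":[[0,0,0],[0,0,0],[0,0,0],[0,0,0],[0,0,0.01],[0,0,0.03],[0,0,0.06],[0,0,0.09],[0,0,0.11],[0,0,0.11]],"rotation":[[0,0,0],[0,0,0],[0,0,0],[0,0,0],[0,0,0],[0,0,0],[0,0,0],[0,0,0],[0,0,0],[0,0,0]],"claw":[0.22,0.3,0.35,0.35,0.35,0.4,0.4,0.4,0.4,0.4]}'
python3 - <<'E'
from h import *
f=save("wrist","w22.png",(220,70,440,330),3);np.save("w22.npy",f,allow_pickle=True)
P=np.array([dep(f,c,r) for r in range(160,230) for c in range(300,350)])
im=f["pixels"][160:230,300:350].reshape(-1,3).astype(int); m=(im[:,0]-im[:,2]>80)
print(m.sum(),P[m].max(0),np.percentile(P[m],95,0),P[m].mean(0))
E
```

```text
time: 29.62
tool_pos: [0.5402, 0.0158, 0.1702]
ee_rot: [[0.095, 0.012, 0.995], [-0.995, -0.002, 0.095], [0.003, -1.0, 0.011]]
ft_force: [0.1, -0.5, 0.8]
grip_width: 0.398
216 [0.54568161 0.02314817 0.04196542] [0.54394221 0.02169801 0.04096128] [0.53768873 0.01604771 0.03949605]
```

View pics/w22.png

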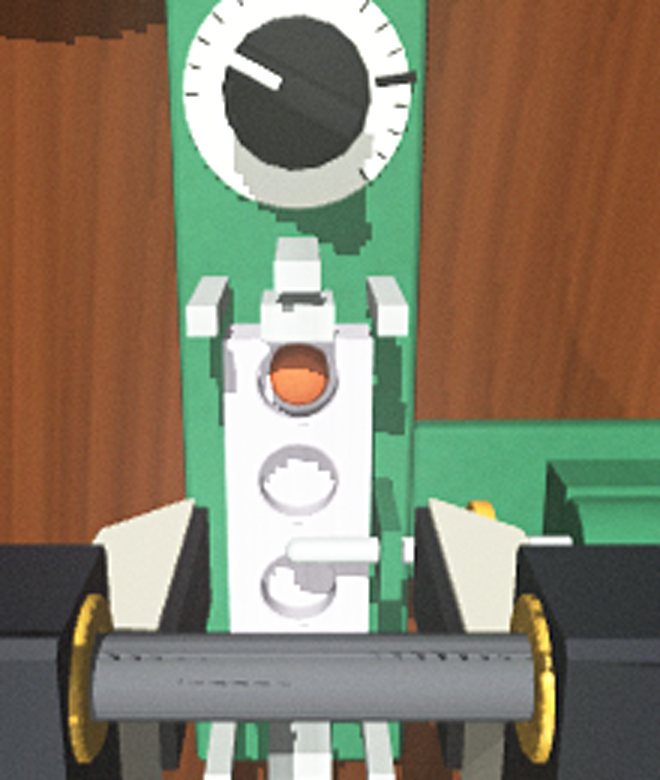

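```bash
python3 -m inch '{"xyz":[[0,0.025,0.01],[0,0.05,0.01],[-0.002,0.08,0.01],[-0.004,0.11,0.01],[-0.006,0.14,0],[-0.008,0.17,0],[-0.01,0.2,0],[-0.01,0.23,0],[-0.01,0.26,0],[-0.01,0.29,-0.02],[-0.01,0.31,-0.04],[-0.01,0.32,-0.05]],"rotation":[[-0.002,0.012,0],[-0.002,0.012,0.1],[-0.002,0.012,0.2],[-0.002,0.012,0.3],[-0.002,0.012,0.4],[-0.002,0.012,0.5],[-0.002,0.012,0.6],[-0.002,0.012,0.7],[-0.002,0.012,0.78],[-0.002,0.012,0.78],[-0.002,0.012,0.78],[-0.002,0.012,0.78]],"claw":[0.4,0.4,0.4,0.4,0.4,0.4,0.4,0.4,0.4,0.4,0.4,0.4]}'
python3 -m inch '{"xyz":[[0,0,0],[0,0,0],[0,0,0]],"rotation":[[0,0,0],[0,0,0],[0,0,0]],"claw":[0.4,0.4,0.4]}'
python3 - <<'E'
from st import *
f=save("wrist","w23.png");np.save("w23.npy",f,allow_pickle=True)
for p in ctrl.boxes_of("wrist","stone0"): print(round(p["score"],2),np.round(p["bbox"],1),np.round(atz(f,*p["bbox"][:2],0.008),4))
E
```

```text
time: 30.67
tool_pos: [0.527, 0.3377, 0.1142]
ee_rot: [[0.769, -0.008, 0.639], [-0.639, -0.003, 0.769], [-0.004, -1.0, -0.007]]
ft_force: [-0.4, -0.6, 0.3]
grip_width: 0.401
time: 30.92
tool_pos: [0.5272, 0.3366, 0.1144]
ee_rot: [[0.769, -0.008, 0.639], [-0.64, -0.004, 0.769], [-0.004, -1.0, -0.008]]
ft_force: [0.2, 0.3, 0.7]
grip_width: 0.4
0.94 [346.8 191.3  26.   28.8] [0.5291 0.3584 0.008 ]
```

View pics/w23.png

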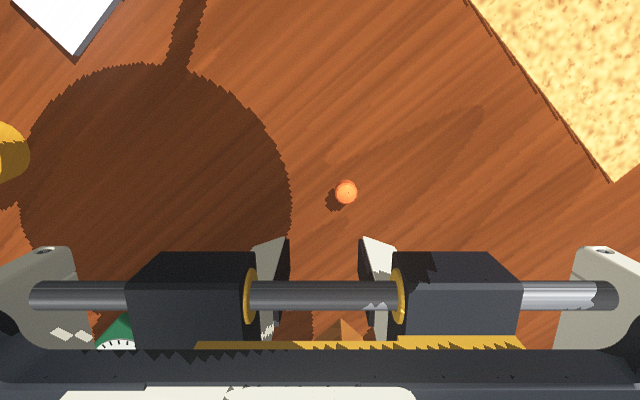

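```bash
python3 - <<'E'
from st import *
f=np.load("w23.npy",allow_pickle=True).item()
im=f["pixels"].astype(int)[170:215,320:375]; m=(im[...,0]-im[...,2]>110)&(im[...,0]>190)
rs,cs=np.nonzero(m); P=np.array([dep(f,c+320,r+170) for r,c in zip(rs,cs)]); q=P[P[:,2]>.005]
print(len(q),q.min(0),q.max(0),q.mean(0),P[P[:,2]>.014].mean(0))
save("wrist","w23c.png",(316,165,376,215),10,f)
E
```

```text
403 [0.46847035 0.34941678 0.00520819] [0.53731437 0.38750327 0.25430871] [0.52762447 0.35860954 0.0150801 ] [0.52816076 0.3579809  0.01641126]
```

View pics/w23c.png

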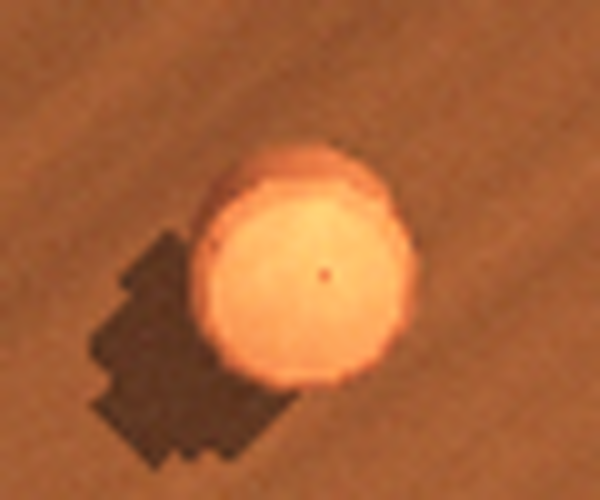

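```bash
python3 - <<'E'
from st import *
f=np.load("w23.npy",allow_pickle=True).item()
print(atz(f,346.7,192.5,.0115),atz(f,346.3,191,.0085))
print(ctrl.sense()["tool_pos"])
E
```

```text
[0.5289643  0.35818956 0.0115    ] [0.52855338 0.35834984 0.0085    ]
[0.52780816 0.33664044 0.11536115]
```

```bash
python3 -m inch '{"xyz":[[0.0008,0.01,0],[0.0008,0.0215,-0.01],[0.0008,0.0215,-0.03],[0.0008,0.0215,-0.05],[0.0008,0.0215,-0.055],[0.0008,0.0215,-0.055],[0.0008,0.0215,-0.055]],"rotation":[[0.004,-0.008,0],[0.004,-0.008,0],[0.004,-0.008,0],[0.004,-0.008,0],[0.004,-0.008,0],[0.004,-0.008,0],[0.004,-0.008,0]],"claw":[0.4,0.4,0.4,0.4,0.4,0.4,0.4]}'
python3 - <<'E'
from st import *
f=save("wrist","w24.png",(220,130,420,330),3.5);np.save("w24.npy",f,allow_pickle=True)
P=np.array([dep(f,c,r) for r in range(170,280) for c in range(290,350)])
im=f["pixels"][170:280,290:350].reshape(-1,3).astype(int); m=(im[:,0]-im[:,2]>110)&(im[:,0]>190)&(P[:,2]>.012)&(P[:,2]<.02)
print(m.sum(),np.median(P[m],0),P[m].min(0),P[m].max(0),ctrl.sense()["tool_pos"])
E
```

```text
time: 31.6
tool_pos: [0.5288, 0.3585, 0.0606]
ee_rot: [[0.768, 0.002, 0.64], [-0.64, 0.002, 0.768], [0.001, -1.0, 0.002]]
ft_force: [0.5, -0.6, -1.0]
grip_width: 0.399
536 [0.52764135 0.35830681 0.01510655] [0.51990093 0.3493506  0.01202752] [0.53708312 0.36605187 0.01848715] [0.52925294 0.35864935 0.06132085]
```

View pics/w24.png

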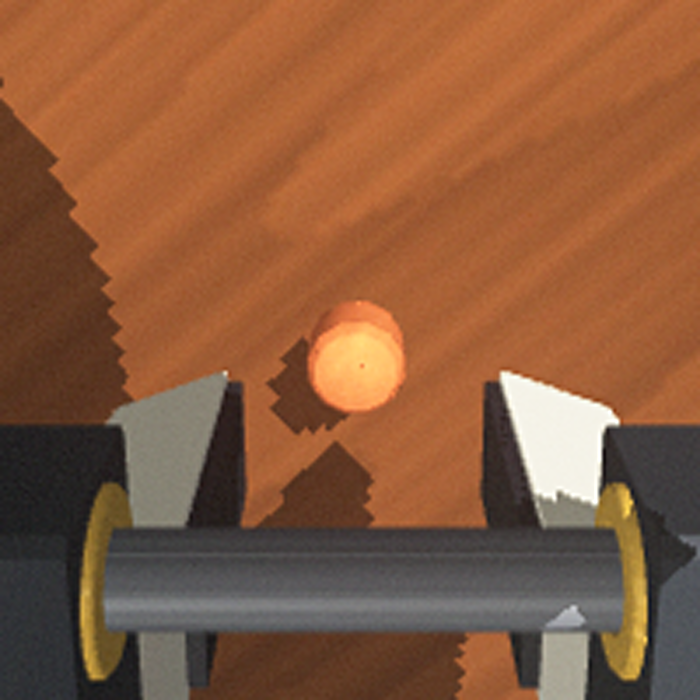

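```bash
python3 -m inch '{"xyz":[[-0.0006,-0.0007,-0.015],[-0.0006,-0.0007,-0.03],[-0.0006,-0.0007,-0.0355],[-0.0006,-0.0007,-0.0355],[-0.0006,-0.0007,-0.0355],[-0.0006,-0.0007,-0.0355]],"rotation":[[0,0,0],[0,0,0],[0,0,0],[0,0,0],[0,0,0],[0,0,0]],"claw":[0.4,0.4,0.4,0.4,0.4,0.4]}'
python3 -m inch '{"xyz":[[0,0,0],[0,0,0],[0,0,0],[0,0,0],[0,0,0],[0,0,0]],"rotation":[[0,0,0],[0,0,0],[0,0,0],[0,0,0],[0,0,0],[0,0,0]],"claw":[0.1,0.1,0.1,0.1,0.1,0.1]}' 15
python3 -m inch '{"xyz":[[0,0,0.01],[0,0,0.03],[0,0,0.06],[0,0,0.09],[0,0,0.12],[0,0,0.13]],"rotation":[[0,0,0],[0,0,0],[0,0,0],[0,0,0],[0,0,0],[0,0,0]],"claw":[0.1,0.1,0.1,0.1,0.1,0.1]}'
python3 - <<'E'
from h import *
f=save("wrist","w25.png",(120,50,520,350),2);np.save("w25.npy",f,allow_pickle=True)
E
```

```text
time: 32.15
tool_pos: [0.5294, 0.3584, 0.0271]
ee_rot: [[0.768, 0.005, 0.64], [-0.64, 0.003, 0.768], [0.002, -1.0, 0.006]]
ft_force: [0.1, -0.3, 0.9]
grip_width: 0.401
time: 32.65
tool_pos: [0.5296, 0.3584, 0.0275]
ee_rot: [[0.768, 0.006, 0.64], [-0.64, 0.003, 0.768], [0.002, -1.0, 0.006]]
ft_force: [0.3, 0.2, 3.0]
grip_width: 0.173
time: 33.15
tool_pos: [0.5312, 0.3594, 0.1632]
ee_rot: [[0.768, 0.013, 0.64], [-0.64, 0.007, 0.768], [0.005, -1.0, 0.013]]
ft_force: [0.7, 0.4, 0.6]
grip_width: 0.171
```

View pics/w25.png

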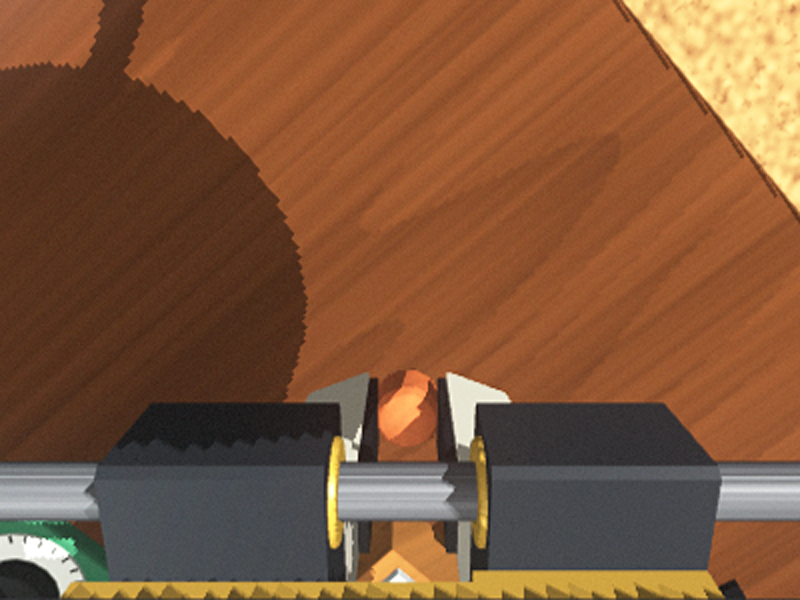

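```bash
python3 -m inch '{"xyz":[[0.002,-0.025,0],[0.003,-0.055,0],[0.004,-0.09,0],[0.006,-0.125,0],[0.008,-0.16,0],[0.009,-0.195,0],[0.01,-0.23,0],[0.012,-0.265,0],[0.013,-0.3,0],[0.014,-0.335,0],[0.015,-0.37,0],[0.016,-0.4,0]],"rotation":[[-0.007,0.013,0],[-0.007,0.013,-0.1],[-0.007,0.013,-0.2],[-0.007,0.013,-0.3],[-0.007,0.013,-0.4],[-0.007,0.013,-0.5],[-0.007,0.013,-0.6],[-0.007,0.013,-0.7],[-0.007,0.013,-0.78],[-0.007,0.013,-0.78],[-0.007,0.013,-0.78],[-0.007,0.013,-0.78]],"claw":[0.1,0.1,0.1,0.1,0.1,0.1,0.1,0.1,0.1,0.1,0.1,0.1]}'
python3 -m inch '{"xyz":[[0,-0.02,0],[0,-0.025,0],[0,-0.025,0],[0,-0.025,0],[0,-0.025,0]],"rotation":[[0,0,0],[0,0,0],[0,0,0],[0,0,0],[0,0,0]],"claw":[0.1,0.1,0.1,0.1,0.1]}'
python3 - <<'E'
from h import *
print(ctrl.sense()["tool_pos"])
f=save("wrist","w26.png",(220,70,420,330),3);np.save("w26.npy",f,allow_pickle=True)
E
```

```text
time: 34.2
tool_pos: [0.5465, -0.0426, 0.162]
ee_rot: [[0.095, -0.002, 0.995], [-0.995, -0.005, 0.095], [0.005, -1.0, -0.002]]
ft_force: [0.3, -0.4, -0.7]
grip_width: 0.173
time: 34.62
tool_pos: [0.5462, -0.0663, 0.1616]
ee_rot: [[0.096, -0.003, 0.995], [-0.995, -0.005, 0.096], [0.005, -1.0, -0.003]]
ft_force: [0.3, -0.3, 1.0]
grip_width: 0.172
[ 0.5462292  -0.06630901  0.16157088]
```

View pics/w26.png

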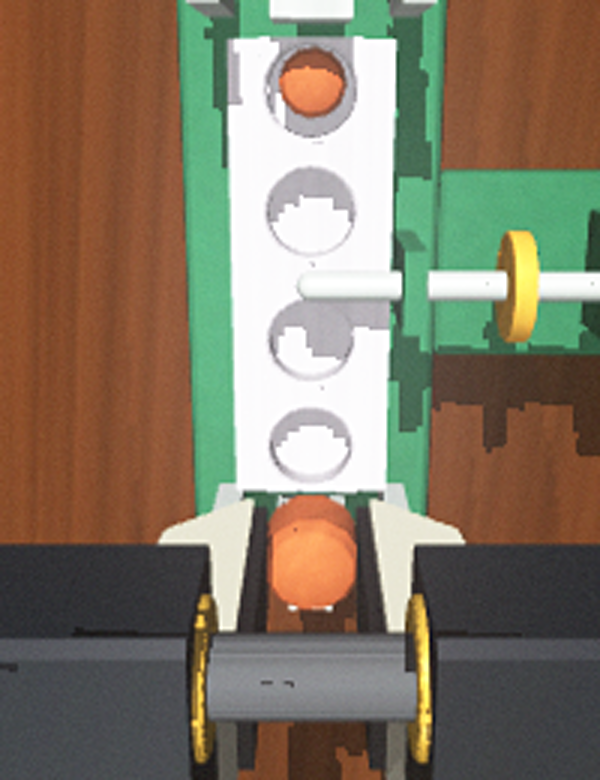

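```bash
python3 - <<'E'
from h import *
f=np.load("w26.npy",allow_pickle=True).item()
def W(c,r,z): return atz(f,(c+.5)/3-.5+220,(r+.5)/3-.5+70,z).round(4)
print(W(269,444,.034),W(352,444,.034),W(311,407,.034),W(311,482,.034))
s=ctrl.sense()["tool_pos"]
for dy in (-.001,0,.001):
  for dz in (-.0165,-.0275):
    th=np.linspace(0,6.28,40); R=.009
    pts=np.array([proj(f,[s[0]+R*np.cos(t),s[1]+dy+R*np.sin(t),s[2]+dz]) for t in th])
    print(dy,dz,((pts[:,1].min()-70)*3).round(0),((pts[:,1].max()-70)*3).round(0),((pts[:,0].min()-220)*3).round(0),((pts[:,0].max()-220)*3).round(0))
E
```

```text
[ 0.5352 -0.0855  0.034 ] [ 0.5595 -0.0832  0.034 ] [ 0.5464 -0.073   0.034 ] [ 0.5486 -0.0963  0.034 ]
-0.001 -0.0165 520.0 611.0 260.0 361.0
-0.001 -0.0275 495.0 582.0 263.0 358.0
0 -0.0165 515.0 606.0 260.0 361.0
0 -0.0275 490.0 577.0 263.0 359.0
0.001 -0.0165 510.0 601.0 261.0 362.0
0.001 -0.0275 485.0 573.0 264.0 359.0
```

```bash
python3 -m inch '{"xyz":[[0.0011,-0.0177,0],[0.0011,-0.0177,-0.02],[0.0011,-0.0177,-0.045],[0.0011,-0.0177,-0.07],[0.0011,-0.0177,-0.082],[0.0011,-0.0177,-0.082],[0.0011,-0.0177,-0.082],[0.0011,-0.0177,-0.082]],"rotation":[[0.005,-0.003,0],[0.005,-0.003,0],[0.005,-0.003,0],[0.005,-0.003,0],[0.005,-0.003,0],[0.005,-0.003,0],[0.005,-0.003,0],[0.005,-0.003,0]],"claw":[0.1,0.1,0.1,0.1,0.1,0.1,0.1,0.1]}'
python3 - <<'E'
from h import *
print(ctrl.sense()["tool_pos"])
f=save("wrist","w27.png",(240,130,400,330),3.5)
E
```

```text
time: 35.33
tool_pos: [0.5482, -0.0834, 0.0808]
ee_rot: [[0.098, 0.002, 0.995], [-0.995, -0.0, 0.098], [0.001, -1.0, 0.002]]
ft_force: [0.1, -0.2, 0.1]
grip_width: 0.173
[ 0.54822121 -0.08337217  0.08076268]
```

View pics/w27.png

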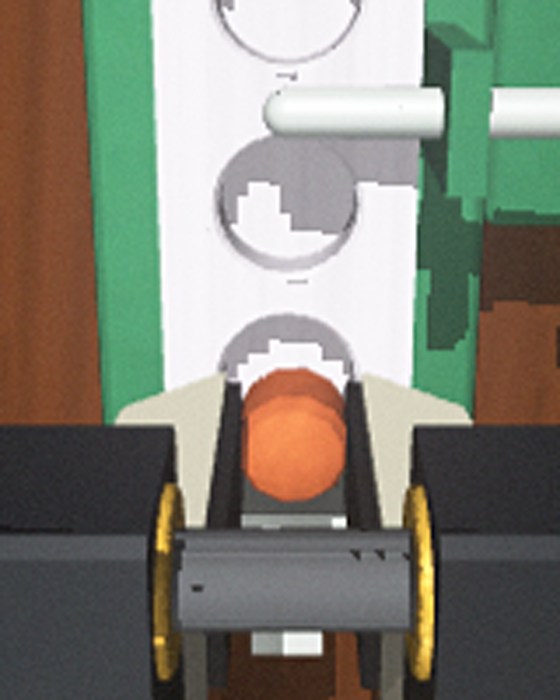

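```bash
python3 -m inch '{"xyz":[[-0.0009,-0.0006,-0.008],[-0.0009,-0.0006,-0.016],[-0.0009,-0.0006,-0.024],[-0.0009,-0.0006,-0.0262],[-0.0009,-0.0006,-0.0262],[-0.0009,-0.0006,-0.0262]],"rotation":[[0,0,0],[0,0,0],[0,0,0],[0,0,0],[0,0,0],[0,0,0]],"claw":[0.1,0.1,0.1,0.1,0.1,0.1]}'
```

```text
time: 35.88
tool_pos: [0.5474, -0.0842, 0.0545]
ee_rot: [[0.098, 0.002, 0.995], [-0.995, -0.001, 0.098], [0.001, -1.0, 0.002]]
ft_force: [-0.3, 0.6, 0.3]
grip_width: 0.169
```

```bash
python3 -m inch '{"xyz":[[0,0,0],[0,0,0],[0,0,0],[0,0,0],[0,0,0.01],[0,0,0.03],[0,0,0.06],[0,0,0.09],[0,0,0.12],[0,0,0.12]],"rotation":[[0,0,0],[0,0,0],[0,0,0],[0,0,0],[0,0,0],[0,0,0],[0,0,0],[0,0,0],[0,0,0],[0,0,0]],"claw":[0.22,0.3,0.35,0.35,0.35,0.4,0.4,0.4,0.4,0.4]}'
python3 - <<'E'
from h import *
f=save("wrist","w28.png",(180,0,440,330),2.3);np.save("w28.npy",f,allow_pickle=True)
P=np.array([dep(f,c,r) for r in range(150,240) for c in range(290,350)])
im=f["pixels"][150:240,290:350].reshape(-1,3).astype(int); m=(im[:,0]-im[:,2]>80)&(P[:,2]<.06)&(P[:,2]>.02)
print(m.sum(),np.percentile(P[m],97,0),P[m].mean(0),ctrl.sense()["joints"].round(1))
E
```

```text
time: 36.72
tool_pos: [0.5503, -0.085, 0.1816]
ee_rot: [[0.098, 0.014, 0.995], [-0.995, -0.004, 0.098], [0.005, -1.0, 0.013]]
ft_force: [0.8, -0.2, 1.5]
grip_width: 0.4
279 [ 0.55414727 -0.07551442  0.04110239] [ 0.54717123 -0.08227771  0.03860579] [-16.7  25.9  88.6   0.   64.8 -22.3]
```

View pics/w28.png

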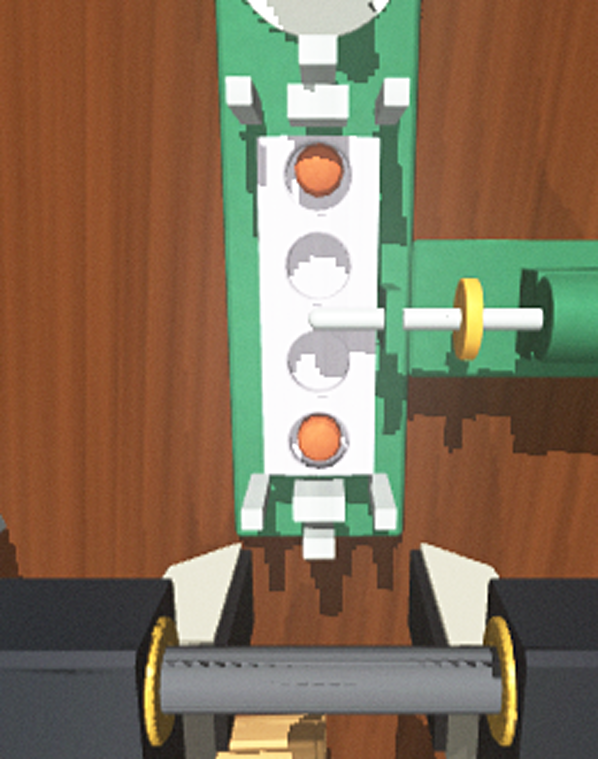

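```bash
python3 -m inch '{"xyz":[[-0.002,0.02,0],[-0.005,0.04,0],[-0.008,0.06,0],[-0.01,0.08,0],[-0.012,0.1,0],[-0.014,0.12,0],[-0.016,0.14,0],[-0.018,0.16,0],[-0.0208,0.17,-0.01],[-0.0208,0.17,-0.03],[-0.0208,0.17,-0.03],[-0.0208,0.17,-0.03]],"rotation":[[-0.004,0.014,0.1],[-0.004,0.014,0.22],[-0.004,0.014,0.34],[-0.004,0.014,0.46],[-0.004,0.014,0.58],[-0.004,0.014,0.7],[-0.004,0.014,0.82],[-0.004,0.014,0.94],[-0.004,0.014,1.037],[-0.004,0.014,1.037],[-0.004,0.014,1.037],[-0.004,0.014,1.037]],"claw":[0.4,0.4,0.4,0.4,0.4,0.4,0.4,0.4,0.4,0.4,0.4,0.4]}'
python3 - <<'E'
from h import *
s=ctrl.sense();print(s["tool_pos"],np.degrees(np.arctan2(s["ee_rot"][1][2],s["ee_rot"][0][2])))
f=save("wrist","w29.png",(180,50,460,330),2.3);np.save("w29.npy",f,allow_pickle=True)
f=save("top","t29.png",(120,100,400,310),2.8)
E
```

```text
time: 37.77
tool_pos: [0.5274, 0.0853, 0.1478]
ee_rot: [[0.906, -0.006, 0.422], [-0.422, -0.003, 0.906], [-0.004, -1.0, -0.005]]
ft_force: [0.3, -0.7, 0.4]
grip_width: 0.397
[0.52735186 0.08531878 0.14777763] 65.01173008558146
```

View pics/w29.png

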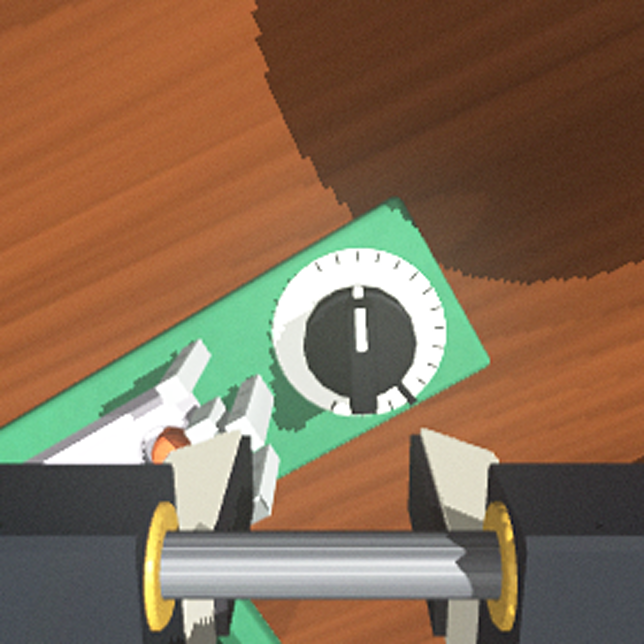

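View pics/t29.png

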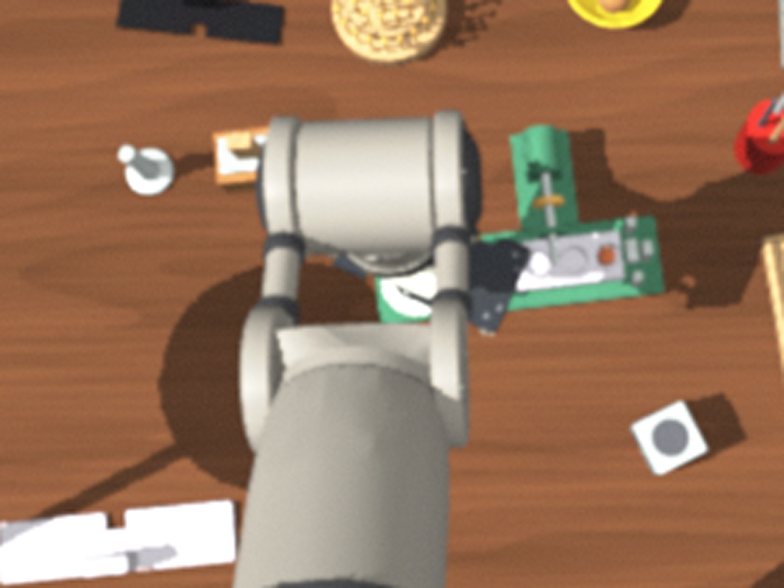

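```bash
cat > dial.py <<'E'
from h import *
def dial(f,box):
    P=np.array([dep(f,c,r) for r in range(box[1],box[3]) for c in range(box[0],box[2])])
    im=f["pixels"][box[1]:box[3],box[0]:box[2]].reshape(-1,3).astype(int)
    m=(P[:,2]>.046)&(P[:,2]<.054)
    r=cv2.minAreaRect((P[m][:,:2]*1000).astype(np.float32)); print("bar",m.sum(),np.round(r[0],1),np.round(r[1],1),round(r[2],1))
E
python3 - <<'E'
from dial import *
f=np.load("w29.npy",allow_pickle=True).item()
dial(f,(305,165,375,235))
def W(c,r,z,s=2.3): return atz(f,(c+.5)/s-.5+180,(r+.5)/s-.5+50,z)
# pointer line on bar top z=.05
a=W(361,310,.05);b=W(362,350,.05);d=a-b; print("pointer yaw",np.degrees(np.arctan2(d[1],d[0])))
# disc outer white ellipse: extents
th=[]
print("disc ctr z.02", W(360,331,.02), W(360,331,.03))
m1=W(401,383,.02);m2=W(413,401,.02); print("mark",m1,m2)
E
```

```text
bar 595 [529.8  95.8] [10.  37.7] 68.0
pointer yaw 157.0037651310975
disc ctr z.02 [0.52772576 0.09706144 0.02      ] [0.52510398 0.09788431 0.03      ]
mark [0.55310378 0.10275274 0.02      ] [0.56178037 0.10401344 0.02      ]
```

```bash
python3 -m inch '{"xyz":[[0.0024,0.0105,0],[0.0024,0.0105,-0.02],[0.0024,0.0105,-0.04],[0.0024,0.0105,-0.06],[0.0024,0.0105,-0.065],[0.0024,0.0105,-0.065],[0.0024,0.0105,-0.065]],"rotation":[[0.003,-0.006,0.03],[0.003,-0.006,0.052],[0.003,-0.006,0.052],[0.003,-0.006,0.052],[0.003,-0.006,0.052],[0.003,-0.006,0.052],[0.003,-0.006,0.052]],"claw":[0.4,0.4,0.4,0.4,0.4,0.4,0.4]}'
python3 - <<'E'
from dial import *
print(ctrl.sense()["tool_pos"])
f=save("wrist","w30.png",(220,100,420,330),3);np.save("w30.npy",f,allow_pickle=True)
dial(f,(270,150,370,260))
E
```

```text
time: 38.45
tool_pos: [0.5317, 0.0956, 0.0851]
ee_rot: [[0.927, 0.005, 0.375], [-0.375, 0.0, 0.927], [0.005, -1.0, 0.002]]
ft_force: [0.8, 0.5, -0.8]
grip_width: 0.401
[0.53173793 0.09561329 0.08512458]
bar 875 [527.3  96.8] [ 9.9 32.3] 68.2
```

View pics/w30.png

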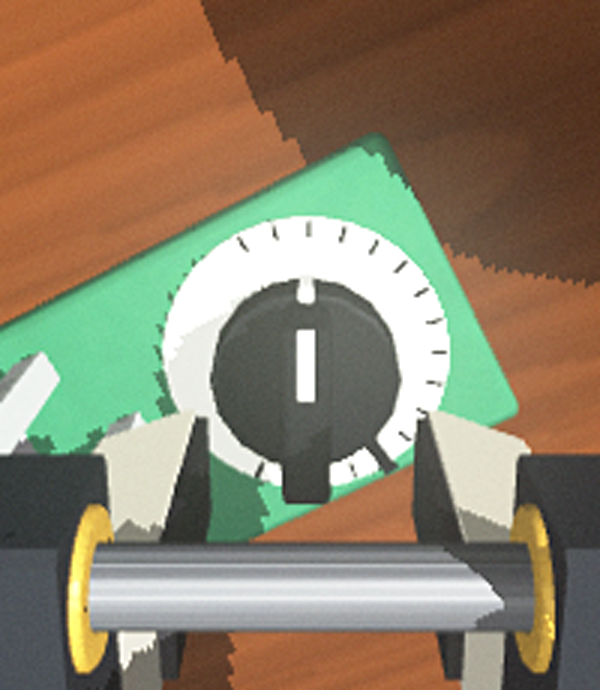

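```bash
python3 -m inch '{"xyz":[[-0.0019,0.0003,-0.01],[-0.0019,0.0003,-0.02],[-0.0019,0.0003,-0.03],[-0.0019,0.0003,-0.0335],[-0.0019,0.0003,-0.0335],[-0.0019,0.0003,-0.0335]],"rotation":[[0,0.004,0],[0,0.004,0],[0,0.004,0],[0,0.004,0],[0,0.004,0],[0,0.004,0]],"claw":[0.4,0.4,0.4,0.4,0.4,0.4]}'
python3 -m inch '{"xyz":[[0,0,0],[0,0,0],[0,0,0],[0,0,0],[0,0,0],[0,0,0]],"rotation":[[0,0,0],[0,0,0],[0,0,0],[0,0,0],[0,0,0],[0,0,0]],"claw":[0,0,0,0,0,0]}' 20
python3 -c "
from h import *
s=ctrl.sense();print(s['tool_pos'],s['ft_force'],s['ft_torque'],np.degrees(np.arctan2(s['ee_rot'][1][2],s['ee_rot'][0][2])))"
```

```text
time: 39.0
tool_pos: [0.5299, 0.0959, 0.0516]
ee_rot: [[0.927, 0.001, 0.375], [-0.375, 0.0, 0.927], [0.001, -1.0, 0.001]]
ft_force: [-0.2, 1.1, -1.3]
grip_width: 0.403
time: 39.5
tool_pos: [0.5299, 0.0954, 0.0519]
ee_rot: [[0.927, 0.001, 0.375], [-0.375, -0.0, 0.927], [0.001, -1.0, 0.0]]
ft_force: [-0.5, -3.5, 2.3]
grip_width: 0.106
[0.52988802 0.0954083  0.05186827] [-0.46184015 -3.49520908  2.32727604] [-0.49393524  0.02475326 -0.01158312] 67.97008302145568
```

```bash
python3 -m inch '{"xyz":[[0,0,0],[0,0,0],[0,0,0],[0,0,0],[0,0,0],[0,0,0],[0,0,0],[0,0,0],[0,0,0],[0,0,0],[0,0,0],[0,0,0]],"rotation":[[0,0,-0.05],[0,0,-0.13],[0,0,-0.22],[0,0,-0.31],[0,0,-0.4],[0,0,-0.49],[0,0,-0.58],[0,0,-0.67],[0,0,-0.76],[0,0,-0.85],[0,0,-0.9],[0,0,-0.9]],"claw":[0,0,0,0,0,0,0,0,0,0,0,0]}'

```

```text
time: 40.5
tool_pos: [0.5301, 0.0955, 0.0519]
ee_rot: [[0.281, 0.001, 0.96], [-0.96, -0.001, 0.281], [0.001, -1.0, 0.001]]
ft_force: [0.3, -0.4, -2.0]
grip_width: 0.108
```

```bash
python3 -m inch '{"xyz":[[0,0,0],[0,0,0],[0,0,0],[0,0,0],[0,0,0],[0,0,0],[0,0,0],[0,0,0],[0,0,0],[0,0,0],[0,0,0],[0,0,0]],"rotation":[[0,0,-0.05],[0,0,-0.13],[0,0,-0.22],[0,0,-0.31],[0,0,-0.4],[0,0,-0.49],[0,0,-0.58],[0,0,-0.67],[0,0,-0.76],[0,0,-0.85],[0,0,-0.9],[0,0,-0.9]],"claw":[0,0,0,0,0,0,0,0,0,0,0,0]}'
python3 -m inch '{"xyz":[[0,0,0],[0,0,0],[0,0,0],[0,0,0],[0,0,0],[0,0,0],[0,0,0],[0,0,0],[0,0,0],[0,0,0],[0,0,0]],"rotation":[[0,0,-0.05],[0,0,-0.13],[0,0,-0.22],[0,0,-0.31],[0,0,-0.4],[0,0,-0.49],[0,0,-0.58],[0,0,-0.66],[0,0,-0.7],[0,0,-0.7],[0,0,-0.7]],"claw":[0,0,0,0,0,0,0,0,0,0,0]}'
python3 -c "
from h import *
s=ctrl.sense();print(s['tool_pos'],np.degrees(np.arctan2(s['ee_rot'][1][2],s['ee_rot'][0][2])))
f=save('wrist','w31.png',(220,100,420,330),3)"
```

```text
time: 41.5
tool_pos: [0.5304, 0.0955, 0.0519]
ee_rot: [[-0.577, 0.001, 0.816], [-0.816, -0.002, -0.577], [0.001, -1.0, 0.001]]
ft_force: [1.8, -1.3, -2.0]
grip_width: 0.107
time: 42.42
tool_pos: [0.5305, 0.0953, 0.0519]
ee_rot: [[-0.967, -0.0, 0.256], [-0.256, -0.002, -0.967], [0.001, -1.0, 0.002]]
ft_force: [1.1, -2.8, -1.7]
grip_width: 0.106
[0.53054517 0.09531305 0.05188378] -75.18872621938665
```

View pics/w31.png

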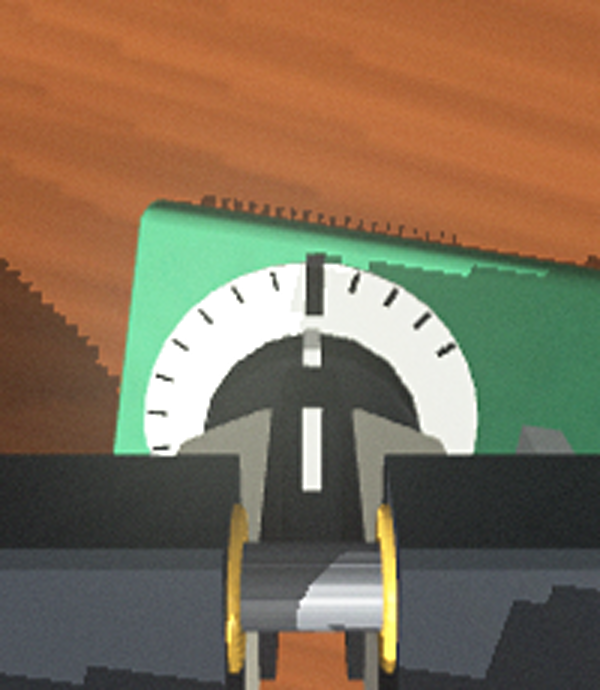

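```bash
python3 -m inch '{"xyz":[[0,0,0],[0,0,0],[0,0,0],[0,0,0]],"rotation":[[0,0,-0.015],[0,0,-0.027],[0,0,-0.027],[0,0,-0.027]],"claw":[0,0,0,0]}'
python3 -m inch '{"xyz":[[0,0,0],[0,0,0],[0,0,0],[0,0,0],[0,0,0.02],[0,0,0.04],[0,0,0.07],[0,0,0.09],[0,0,0.09]],"rotation":[[0,0,0],[0,0,0],[0,0,0],[0,0,0],[0,0,0],[0,0,0],[0,0,0],[0,0,0],[0,0,0]],"claw":[0.2,0.3,0.35,0.35,0.35,0.35,0.35,0.35,0.35]}'
python3 -c "
from h import *
s=ctrl.sense();print(s['tool_pos'],np.degrees(np.arctan2(s['ee_rot'][1][2],s['ee_rot'][0][2])))
f=save('wrist','w32.png',(220,70,420,270),4);np.save('w32.npy',f,allow_pickle=True)"
```

```text
time: 42.8
tool_pos: [0.5306, 0.0953, 0.0519]
ee_rot: [[-0.973, -0.0, 0.229], [-0.229, -0.002, -0.973], [0.001, -1.0, 0.002]]
ft_force: [0.9, -1.4, -0.2]
grip_width: 0.108
time: 43.55
tool_pos: [0.5329, 0.0956, 0.1462]
ee_rot: [[-0.973, 0.008, 0.23], [-0.23, -0.001, -0.973], [-0.007, -1.0, 0.003]]
ft_force: [1.2, 0.5, 0.2]
grip_width: 0.351
[0.53288547 0.09556326 0.14621604] -76.72277484554479
```

View pics/w32.png

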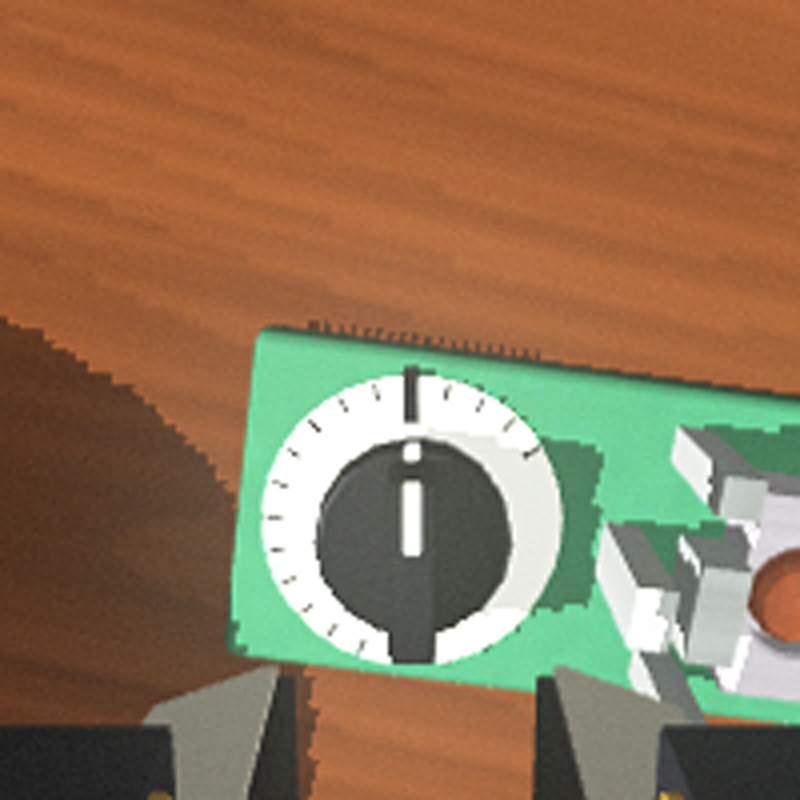

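```bash
python3 - <<'E'
from dial import *
f=np.load("w32.npy",allow_pickle=True).item()
dial(f,(290,160,355,238))
def px(c,r): return (c+.5)/4-.5+220,(r+.5)/4-.5+70
zr=np.median([dep(f,*px(c,r))[2] for c,r in [(300,470),(290,520),(430,640),(350,410)]]); print("ring z",zr)
a=atz(f,*px(411,485),.05);b=atz(f,*px(411.5,550),.05);d=a-b;print("pointer yaw",np.degrees(np.arctan2(d[1],d[0])))
m1=atz(f,*px(411.5,418),zr);m2=atz(f,*px(411.5,378),zr)
d=m2-m1;print("mark line yaw",np.degrees(np.arctan2(d[1],d[0])),m1,m2)
for c in ([.5298,.0958],[.5305,.0954]):
  d=(m1+m2)[:2]/2-np.array(c);print("mark yaw",np.degrees(np.arctan2(d[1],d[0])))
# two tick sym
for t in [(377,391),(447,392)]:
  p=atz(f,*px(*t),zr)[:2]; print([np.degrees(np.arctan2(*(p-np.array(c))[::-1])) for c in ([.5298,.0958],[.5305,.0954])])
E
```

```text
bar 601 [530.9  95.6] [37.6  9.5] 12.9
ring z 0.01533548852454417
pointer yaw 13.580409854605087
mark line yaw 13.160124700700166 [0.55355531 0.10134407 0.01533549] [0.56197144 0.10331188 0.01533549]
mark yaw 13.140221195682459
mark yaw 14.257822695259502
[np.float64(26.794477038438494), np.float64(28.05060644968004)]
[np.float64(-0.9895129823172759), np.float64(-0.25528425853706166)]
```

```bash
python3 -m inch '{"xyz":[[0,0,0.03],[0,0,0.06],[-0.02,-0.02,0.09],[-0.04,-0.05,0.1],[-0.06,-0.08,0.1],[-0.08,-0.11,0.1],[-0.1,-0.14,0.1],[-0.12,-0.17,0.1],[-0.14,-0.2,0.1],[-0.15,-0.23,0.1],[-0.16,-0.26,0.1],[-0.17,-0.29,0.1]],"rotation":[[0,0,0],[0,0,0],[0,0,0],[0,0,0],[0,0,0],[0,0,0],[0,0,0],[0,0,0],[0,0,0],[0,0,0],[0,0,0],[0,0,0]],"claw":[0.4,0.4,0.4,0.4,0.4,0.4,0.4,0.4,0.4,0.4,0.4,0.4]}'
python3 -m inch '{"xyz":[[-0.02,-0.03,0],[-0.04,-0.06,0],[-0.06,-0.09,0],[-0.08,-0.12,0],[-0.1,-0.15,0],[-0.12,-0.18,0],[-0.13,-0.2,0],[-0.14,-0.22,0],[-0.14,-0.22,0]],"rotation":[[0,0,0],[0,0,0],[0,0,0],[0,0,0],[0,0,0],[0,0,0],[0,0,0],[0,0,0],[0,0,0]],"claw":[0.4,0.4,0.4,0.4,0.4,0.4,0.4,0.4,0.4]}'
python3 - <<'E'
from h import *
f=save("top","t33.png",(120,80,480,320),2.2)
for p in ctrl.boxes_of("top","stone0"): print(round(p["score"],2),np.round(p["bbox"],1))
g=save("scene","s33.png",(210,120,530,320),2.4)
for p in ctrl.boxes_of("scene","stone0"): print(round(p["score"],2),np.round(p["bbox"],1))
E
```

```text
time: 44.6
tool_pos: [0.3605, -0.1954, 0.243]
ee_rot: [[-0.973, 0.003, 0.23], [-0.23, -0.0, -0.973], [-0.003, -1.0, 0.001]]
ft_force: [-0.0, -0.3, 0.3]
grip_width: 0.404
time: 45.35
tool_pos: [0.2185, -0.4181, 0.2414]
ee_rot: [[-0.974, 0.002, 0.226], [-0.226, 0.001, -0.974], [-0.002, -1.0, -0.0]]
ft_force: [0.6, -0.6, 0.9]
grip_width: 0.397
```

View pics/t33.png

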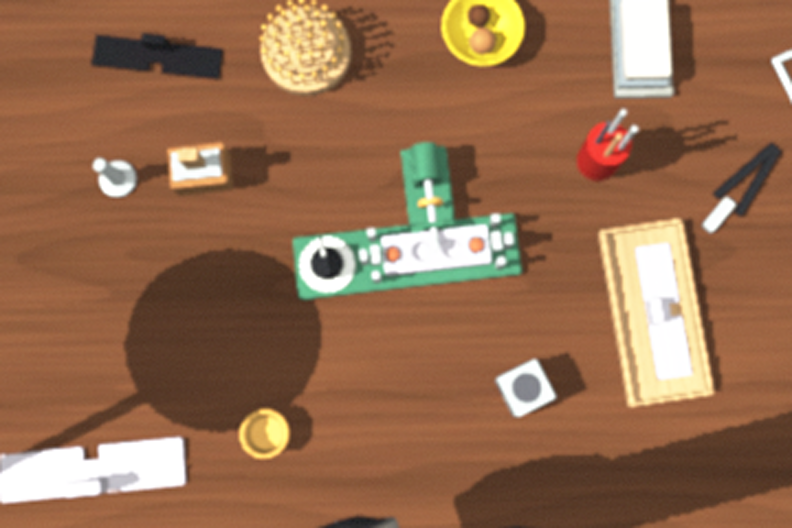

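View pics/s33.png

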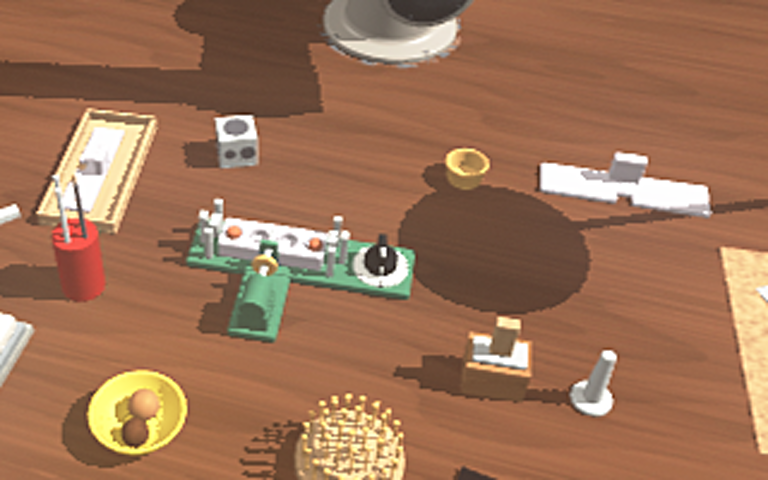

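```bash
python3 -c "
from plant import ctrl
print(ctrl.finish_job())"
```

```text
the job is handed in; nothing more can be done
None
```

The whole job was done in the order asked and handed in at about 45 s of the 208 s allowed.

- **Fork and spring bar:** I straddled the bar and pushed the collar back until the cover sprang up, and the bar then returned under the raised cover. The fork is upright and fully home: after I let go, the depth image put its grip top 100 mm above the bench, as it should be.
- **Cover:** it was the one held on the jig; I left alone the black one and the larger aluminium one like it. It lies in the tray rib upwards, with its top measured at 10 mm, which means flat on the tray floor.
- **Stones:** only two were present. They sit in pocket3 and pocket0, with their dome tops at about 40–41 mm, which fits sitting on the pocket floor. I saw no other loose stone on the bench in the last pictures. The network found no stones in those pictures, not even the two in the pockets, so that rests on the pictures themselves.
- **Dial:** the pointer was measured at about 13–13.6° in world heading and the long mark at 13.1–14.3°, so they agree to about 1°.

**Calibration difference:** the top and wrist cameras disagreed by about 2 mm. I worked from the wrist camera, which matched the robot's own readings.

The last top and scene views showed the other things on the bench where they were at the start. The arm was clear of everything at hand-in.

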